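# Load filter cartridges through a one-way flap and lock the lane

## Task

Load the conditioning lane: first press the left key (load) of the two-key box fully down, so that the latched right key pops up, then push every filter cartridge along the worktop through the lane's sprung one-way flap, lowering none in from above, until all are inside and the flap has swung shut behind them. Then take the locking pin from its stand and put it upright through the eyelet beside the flap, down to the worktop. Finally press the right key (run) fully down, so that it stays latched and the left key is up again.

Things in the scene. Friction and masses are not known exactly. Their poses are not given: they have to be found in the camera images.
- gate (a point): The lane's gate: point on the worktop at the middle of the shut flap. x = pushing direction (into the lane, roughly to the robot's left), z up, y towards the robot. The lane is a fixed straight aluminium channel with no floor (cartridges slide on the worktop): walls 6 mm thick, 40 mm high, inner width 62 mm, from x = -45 mm to an end wall at x = 385 mm.
- mouth (a point): Middle of the lane's mouth on the worktop, at gate x = -85 mm; axes as gate. From gate x = -45 to -85 mm the walls flare out to about 100 mm width. In front of the mouth the worktop is free.
- cover_edge (a point): Near edge of the lane's clear cover, at gate x = 150 mm, 44 mm above the worktop. Up to here the lane is open above; beyond lies the cover, 40 to 44 mm up. A cartridge pushed in pushes those before it further; one lying within the sweep of the flap (gate x below 58 mm) can jam it, so it is best pushed on until its rear end is at about gate x = 100 mm; four fit so.
- flap (a joint): Sprung steel flap in the gate (56 mm wide, 38 mm high, 4 mm thick), hinged upright at the far wall (gate y = -31 mm); rad: 0 shut, opens inwards only, to 1.45. A weak spring (about 1 N at its edge) shuts it once the cartridge's rear end is past about gate x = 58 mm and nothing else is in its way. Its top tab (42 to 48 mm up) reaches over the near wall to y = 68 mm.
- eyelet (a point): Centre of the eyelet's hole at its upper face, 38 mm above the worktop: a fixed horizontal steel lug, 34 x 34 x 14 mm, outside the near wall just behind the flap's tab (gate x = 16, y = 54 mm), with a hole of 16 mm and open below to the worktop. Axes as gate.
- pin_grip (a point): Centre of the locking pin's black round grip (22 mm diameter, 36 mm long), 93 mm above its foot. Below it is a steel shaft, 10 mm diameter, 75 mm long, tapered at the foot. The pin starts upright, foot on the worktop, in its stand (fixed grey block 50 x 50 x 36 mm with a 16 mm through hole); z runs up from foot to grip. In the eyelet it also stands on the worktop.
- pin_shaft (a point): Point on the pin's axis, 34 mm above its foot.
- pin_foot (a point): Centre of the pin's foot (lower end).
- pin: The locking pin (80 g); origin at its foot, z up along its axis.
- key_load_top (a point): Centre of the top of the left key (load, +y end as the robot sees it). The fixed key box (74 x 110 x 33 mm) has two white square keys side by side, 32 x 32 mm, 44 mm apart: load left, run right. A key that is up has its top 47 mm above the worktop.
- key_run_top (a point): Centre of the top of the right key (run).
- key_load (a joint): Travel of the left key, m: 0 up, 0.008 fully down and latched. The keys are interlocked: exactly one is down; pressing the other fully down (about 3 N) pushes the latched one up. No return spring: a half-pressed key stays half-way.
- key_run (a joint): Travel of the right key, m, same meaning; latched down at the start.
- cart0_mid (a point): Centre (half-way up) of a filter cartridge: grey closed box with black seam and round metal cap, 66 x 46 x 36 mm (x, y, z), about 120 g, lying flat; x along its length. Two to four cartridges are present.
- cart0: The same cartridge, origin at the centre of its underside.
- cart1_mid (a point): Centre of another filter cartridge, same as cart0.
- cart1: The same cartridge, origin at the centre of its underside.
- cart2_mid (a point): Centre of another filter cartridge, same as cart0.
- cart2: The same cartridge, origin at the centre of its underside.
- cart3_mid (a point): Centre of another filter cartridge, same as cart0.
- cart3: The same cartridge, origin at the centre of its underside.
Things that resemble listed ones, but are neither listed nor needed, are in the scene too. Leave any blue or green look-alike of the cart0 alone.

How it is judged:
On the way, in this order (a step that is already met when the one before it is completed fails the run):
1. the left key is latched down and the other is up (value of joint key_load above 0.0065 m and value of joint key_run below 0.0015 m), for 0.2 s.
2. every cartridge is inside the lane behind the flap, flat on the worktop, and the flap is shut (x of cart0_mid in the frame of gate between 0.036 and 0.385 m and y of cart0_mid in the frame of gate between -0.031 and 0.031 m and height (world z) of each of cart0_mid, cart1_mid, cart2_mid, cart3_mid below 0.03 m and x of cart1_mid in the frame of gate between 0.036 and 0.385 m and y of cart1_mid in the frame of gate between -0.031 and 0.031 m and x of cart2_mid in the frame of gate between 0.036 and 0.385 m and y of cart2_mid in the frame of gate between -0.031 and 0.031 m and x of cart3_mid in the frame of gate between 0.036 and 0.385 m and y of cart3_mid in the frame of gate between -0.031 and 0.031 m and value of joint flap below 0.1 rad), for 0.2 s.
3. the locking pin stands upright through the eyelet, foot on the worktop, flap shut (horizontal distance between pin_shaft and eyelet below 0.008 m and height (world z) of pin_foot below 0.01 m and angle between pin_grip's own z axis and vertical below 0.3 rad and value of joint flap below 0.1 rad), for 0.2 s.
4. the right key is latched down and the other is up (value of joint key_run above 0.0065 m and value of joint key_load below 0.0015 m), for 0.2 s.
At the end, for the whole second after the job is handed in: Every cartridge lies in the lane, centre 36 mm or more past the gate; flap shut (under 0.1 rad); pin in the eyelet (shaft within 8 mm of the hole axis, foot under 10 mm high, tilt under 0.3 rad); right key down (over 6.5 mm), the left up (under 1.5 mm); all at rest (all of step 3 and all of step 4 and x of cart0_mid in the frame of gate between 0.036 and 0.385 m and y of cart0_mid in the frame of gate between -0.031 and 0.031 m and height (world z) of each of cart0_mid, cart1_mid, cart2_mid, cart3_mid below 0.03 m and x of cart1_mid in the frame of gate between 0.036 and 0.385 m and y of cart1_mid in the frame of gate between -0.031 and 0.031 m and x of cart2_mid in the frame of gate between 0.036 and 0.385 m and y of cart2_mid in the frame of gate between -0.031 and 0.031 m and x of cart3_mid in the frame of gate between 0.036 and 0.385 m and y of cart3_mid in the frame of gate between -0.031 and 0.031 m and linear speed of each of cart0, cart1, cart2, cart3, pin below 0.02 m/s); the robot touches nothing.
It fails at once if a cartridge is lowered into the lane from above instead of being pushed through the flap ((x of cart0_mid in the frame of gate between 0.02 and 0.37 m and y of cart0_mid in the frame of gate between -0.03 and 0.03 m and z of cart0_mid in the frame of gate between 0.036 and 0.065 m) or (x of cart1_mid in the frame of gate between 0.02 and 0.37 m and y of cart1_mid in the frame of gate between -0.03 and 0.03 m and z of cart1_mid in the frame of gate between 0.036 and 0.065 m) or (x of cart2_mid in the frame of gate between 0.02 and 0.37 m and y of cart2_mid in the frame of gate between -0.03 and 0.03 m and z of cart2_mid in the frame of gate between 0.036 and 0.065 m) or (x of cart3_mid in the frame of gate between 0.02 and 0.37 m and y of cart3_mid in the frame of gate between -0.03 and 0.03 m and z of cart3_mid in the frame of gate between 0.036 and 0.065 m)).
It fails at once if the flap is pushed open while the left key (load) is not down (value of joint flap above 0.4 rad and value of joint key_load below 0.004 m).
Of cart0, cart1, cart2, cart3 only 2 to 4 are there at a start; the rules pass over those that are not, and their reading is None.
At some moment in a run one of cart0, cart1, cart2, cart3 may be knocked a few centimetres aside while the robot is not near it.
It also fails if it takes over 210 s, if anything falls off the work surface, if the arm or the gripper's body presses on something with over 40 N, if the wrist force passes 120 N, or if a joint passes its speed limit or range.

## Robot

A 7-joint arm with a two-finger parallel gripper is mounted at the origin on a cart in front of the work surface, level with it; the furniture and walls round the work are solid. World frame = base frame: x ahead of the robot, y to its left, z up, the work surface at z = 0. Lengths are in m, angles in rad, forces in N, time in s.
With the tool pointing down it reaches from about 0.35 to 0.9 m from the base axis. Payload 8.1 kg.
Tool frame: the origin (TCP) lies midway between the tips of the shut fingers; the grasp point (between the pads) lies grip_depth behind it (grip_depth is the distance from the TCP to the grasp point, in m); y points along the fingers, z is the direction in which the jaws open and shut, and the axes are right-handed (so a half turn about y gives the same grasp; the last joint's range is limited). The gripper opens to 85 mm and grips with 20 to 120 N. Pads are 22 mm wide; open, the fingers measure 114 mm over their backs; the gripper's body (76 mm by 85 mm) begins 54 mm behind the grasp point. The pads swing forward as they close: fully open they stand 13 mm farther back than shut.
Start: joints at [1.164, 0.434, 0.025, 1.573, -0.012, 1.134, -0.075], TCP at [0.187, -0.596, 0.211] pointing down, gripper open.
Joint ranges: [-2.62, 2.62], [-0.44, 2.09], [-1.27, 1.32], [0.08, 2.57], [-1.32, 4.46], [0.12, 2], [-2.74, 2.74]. Speed limits (rad/s): [2.22, 2.22, 3.01, 3.01, 3.14, 3.14, 3.14].

## Interface

Orientations are given as [roll, pitch, yaw] about the fixed x, y, z axes, in that order (R = Rz(yaw) Ry(pitch) Rx(roll)).
In Python, from rig import * gives the robot as it stands. The module is installed in compiled form; this text tells all that it offers.
- The arm moves only by the tool drive_tool, never from a script. Its argument "commands" is a list of rows, each a list of 2 entries, a list of its own where there are three numbers: the shift along the tool's x, y, z in m, then the turn, a rotation vector about the tool's x, y, z in degrees. A call has exactly 10 rows; each row shifts and turns the pose as measured when the row begins, along the tool's axes as they then stand; what a row does not reach is not made up. A row lasts 1/10 s, in which the tool goes at most 50 mm and 8.59 degrees, less where a joint would pass 70% of its speed; a pose out of reach is approached as far as the arm can. A call is refused whole if a number of a shift passes 0.05 or a number of a turn 8.59, either way. A call with a gripper value outside its range is refused whole. "jaw" is the opening, from 0 (shut) to 1 (fully open), set as the call begins (left out, the last holds). The fingers move at their own pace and stop on an object; "grip_force" is the grip in N (left out, the last holds). Time passes only in rows, so rows that do not move let the fingers close, or fill a call up. It gives the time, the measured TCP pose, the force and the opening at its end, in the units of the state.
- get_obs(): the state, without advancing time (a new reading comes with each control period).
- get_image(name): name is "side" or "top" or "wrist"; returns (picture, depth): 420x560x3 uint8, red, green, blue; 420x560 float32, m along the optical axis (not along the pixel's ray), 0 where there is no reading.
- get_calibration(name): a dict with "camera_matrix" (3x3 intrinsics, pixels), "extrinsics" (4x4, takes a point from camera to world coordinates). Camera axes: x right, y up, looking along -z (the intrinsics and any distortion apply to the point x, -y, -z); pixel columns grow to the right and rows downward; lengths in m; the calibration is good to about 2 mm. A picture is of the moment at which its call begins: read the wrist's pose just before it. get_calibration takes no time and is no camera call; for the wrist camera it gives the pose at the moment of the call.
- job_done(): hands the job in, once; it reports no verdict.
The state is a dict: "time_s": time; "joints": joint angles; "qvel": joint speeds; "tau": joint torques, N m; "ee_pos": TCP position; "eef_rot": TCP orientation; "contact_force": force on the tool from outside, world axes, zero at the start; "wrist_torque": the same for the moment, N m; "grip_width": finger opening in m.
Only numpy, scipy, OpenCV 4.12 (cv2) and the standard library are available. Lean on these libraries where they do the work, as an engineer would, in place of code of your own. Each camera call takes 0.05 s, during which the arm holds its last target.

## Working session

There is one attempt and no reset: what is moved stays moved. The work goes in short steps, Python scripts to look and compute and a tool call to move; the robot and the scene stay as the last step left them, time stands still between calls to the robot, and variables do not carry over. Pictures are saved under pics/ and viewed, and the job is handed in when it is done.

Besides the shell and the picture viewer there is one more tool, called after "Emit:" by a JSON object that holds its "fn" and its "kwargs", one argument or row to a line. drive_tool: Moves the arm, as the interface text tells. Its arguments: {"type":"object","properties":{"commands":{"type":"array"},"jaw":{"type":"number"},"grip_force":{"type":"number"}},"required":["commands"]}

```bash
mkdir -p pics
cat > h.py <<'E'
from rig import *
import numpy as np, cv2
def snap(n,f):
    c=get_calibration(n); im,d=get_image(n)
    cv2.imwrite('pics/'+f+'.png',im[:,:,::-1]); np.savez('pics/'+f+'.npz',im=im,d=d,K=c['camera_matrix'],E=c['extrinsics']); return im,d,c
def load(f):
    z=np.load('pics/'+f+'.npz'); return z['im'],z['d'],z['K'],z['E']
def ray(K,E,u,v):
    r=np.array([(u-K[0,2])/K[0,0],-(v-K[1,2])/K[1,1],-1.0]); return E[:3,3],E[:3,:3]@r
def onz(K,E,u,v,z):
    o,r=ray(K,E,u,v); return o+r*(z-o[2])/r[2]
def bydepth(K,E,d,u,v):
    o,r=ray(K,E,u,v); return o+r*d[int(v),int(u)]
def proj(K,E,p):
    q=E[:3,:3].T@(np.array(p)-E[:3,3]); return K[0,2]+K[0,0]*q[0]/-q[2], K[1,2]+K[1,1]*q[1]/q[2]
E
python3 - <<'E'
from h import *
o=get_obs()
for k,v in o.items(): print(k,np.round(v,3))
for n in ['side','top','wrist']:
    im,d,c=snap(n,n+'0'); print(n,c,d.min(),d.max())
E
```

```text
time_s 0.0
joints [ 1.164  0.435  0.025  1.574 -0.012  1.134 -0.075]
qvel [-0.001  0.001  0.001 -0.     0.001  0.001  0.   ]
tau [-0.0000e+00 -6.7047e+01  1.0250e+00 -3.1621e+01  1.5000e-02  1.3000e-02
 -0.0000e+00]
ee_pos [ 0.187 -0.596  0.21 ]
eef_rot [-1.572 -0.    -2.838]
contact_force [ 0.015 -0.947  0.423]
wrist_torque [-0.024 -0.008 -0.001]
grip_width 0.086
side {'camera_matrix': array([[383.96612002,   0.        , 278.71940539],
       [  0.        , 383.96612002, 212.62535475],
       [  0.        ,   0.        ,   1.        ]]), 'extrinsics': array([[-0.99567704,  0.0184458 , -0.09103288,  0.45827312],
       [-0.09133372, -0.37269026,  0.92345012,  0.81675887],
       [-0.01689329,  0.92777245,  0.37276386,  0.41285615],
       [ 0.        ,  0.        ,  0.        ,  1.        ]])} 0.0 2.1931698
top {'camera_matrix': array([[424.41008821,   0.        , 286.98944782],
       [  0.        , 424.41008821, 213.28861458],
       [  0.        ,   0.        ,   1.        ]]), 'extrinsics': array([[ 0.00842069,  0.99470145, -0.10246034,  0.38152745],
       [-0.99980543,  0.00654719, -0.0186077 , -0.02603846],
       [-0.01783827,  0.10259709,  0.99456304,  1.29864797],
       [ 0.        ,  0.        ,  0.        ,  1.        ]])} 0.0 2.1795714
wrist {'camera_matrix': array([[340.97138285,   0.        , 278.495228  ],
       [  0.        , 340.97138285, 207.44649395],
       [  0.        ,   0.        ,   1.        ]]), 'extrinsics': array([[ 0.2977217 ,  0.90567322,  0.30185727,  0.26469862],
       [-0.95465192,  0.28285147,  0.09292338, -0.5716826 ],
       [-0.00122255, -0.31583393,  0.9488137 ,  0.37445168],
       [ 0.        ,  0.        ,  0.        ,  1.        ]])} 0.0 1.6565603
```

View pics/top0.png

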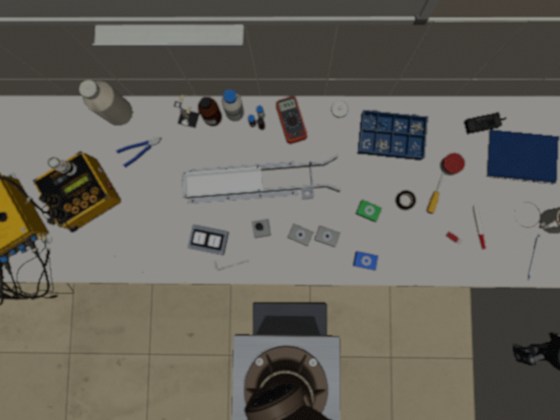

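View pics/side0.png

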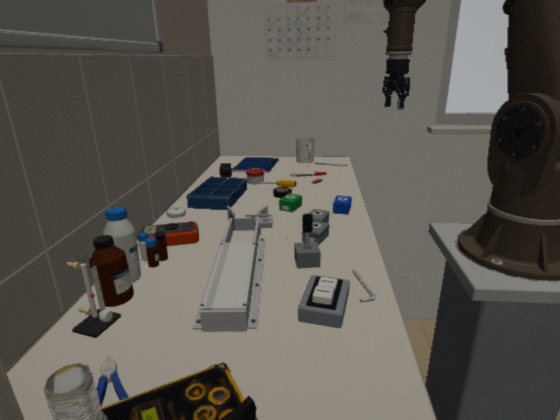

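View pics/wrist0.png

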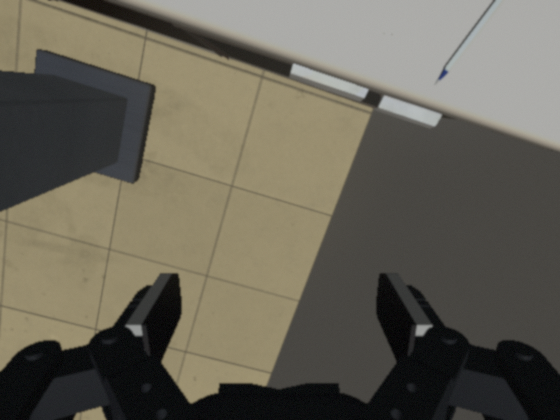

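Run:
```python
from h import *
im,d,K,E=load('top0')
c=im[140:285,170:390]; c=cv2.resize(c,None,fx=3.6,fy=3.6,interpolation=cv2.INTER_CUBIC)
cv2.imwrite('pics/top0c.png',c[:,:,::-1])
for u,v in [(300,234),(327,237),(261,228),(208,240),(198,239),(218,241),(310,177),(307,194),(340,190),(337,158),(185,185),(368,211),(365,261)]:
    print(u,v,np.round(bydepth(K,E,d,u,v),3))
```

```text
300 234 [ 0.45  -0.042  0.036]
327 237 [ 0.442 -0.122  0.032]
261 228 [0.462 0.069 0.108]
208 240 [0.43  0.234 0.028]
198 239 [0.432 0.26  0.048]
218 241 [0.427 0.202 0.038]
310 177 [ 0.621 -0.071  0.04 ]
307 194 [ 0.576 -0.063 -0.   ]
340 190 [ 0.583 -0.161  0.037]
337 158 [ 0.689 -0.156  0.002]
185 185 [0.595 0.306 0.041]
368 211 [ 0.52  -0.244  0.036]
365 261 [ 0.372 -0.234  0.036]
```

View pics/top0c.png

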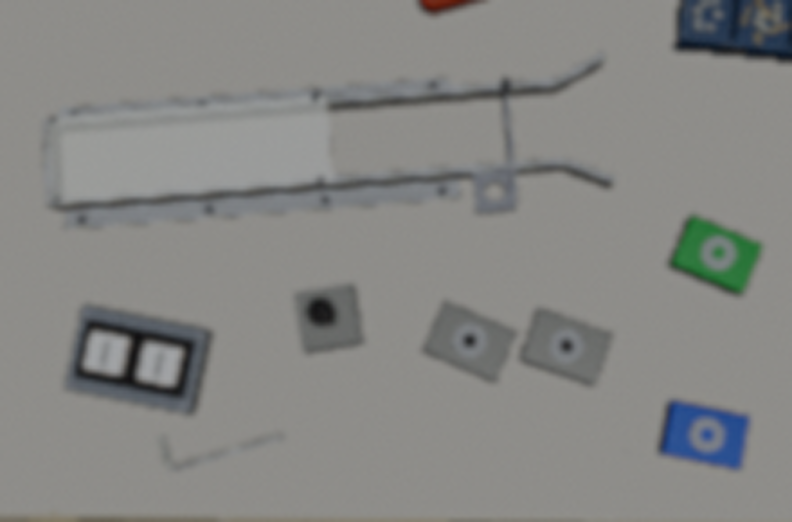

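Run:
```python
from h import *
for n in ['top0','side0']:
    im,d,K,E=load(n)
    v,u=np.mgrid[0:420,0:560]
    r=np.stack([(u-K[0,2])/K[0,0],-(v-K[1,2])/K[1,1],-np.ones_like(u,float)],-1)
    P=E[:3,3]+(r*d[...,None])@E[:3,:3].T
    P[d==0]=9
    np.save('pics/P_'+n+'.npy',P)
    # height map for carts / box / stand
    m=((P[...,2]>0.022)&(P[...,2]<0.06)&(P[...,0]>0.3)&(P[...,0]<0.54)&(P[...,1]>-.2)&(P[...,1]<.32)).astype(np.uint8)
    nl,lab,st,ce=cv2.connectedComponentsWithStats(m)
    for i in range(1,nl):
        if st[i,4]<25: continue
        q=P[lab==i]; rc=cv2.minAreaRect((q[:,:2]*1000).astype(np.float32))
        print(n,st[i],np.round(q.mean(0),3),'rect',np.round(rc[0]),np.round(rc[1]),rc[2],'zmed',np.median(q[:,2]))
im,d,K,E=load('top0')
P=np.load('pics/P_top0.npy')
m=((P[...,2]>0.03)&(P[...,2]<0.07)&(P[...,0]>0.54)&(P[...,0]<0.72)&(P[...,1]>-.2)&(P[...,1]<.34))
vis=im.copy(); vis[m]=[255,0,0]
cv2.imwrite('pics/m.png',cv2.resize(vis[140:285,170:390],None,fx=3.6,fy=3.6,interpolation=0)[:,:,::-1])
```

```text
top0 [251 219  19  19 233] [0.466 0.077 0.035] rect [467.  78.] [50. 50.] 10.192745208740234 zmed 0.03528757816731698
top0 [187 225  41  30 894] [0.432 0.236 0.033] rect [432. 238.] [111.  73.] 79.2074966430664 zmed 0.03167960662699698
top0 [287 224  26  22 342] [ 0.448 -0.04   0.034] rect [449. -40.] [66. 46.] 67.39250183105469 zmed 0.0338829728927047
top0 [314 226  25  21 347] [ 0.445 -0.12   0.034] rect [ 445. -120.] [66. 46.] 71.48908996582031 zmed 0.033667924528182125
side0 [309 209  21  29 417] [ 0.445 -0.065  0.033] rect [445. -75.] [ 50. 153.] 0.19944848120212555 zmed 0.03498180068998452
side0 [294 238  27  22 431] [0.472 0.089 0.035] rect [473.  79.] [50. 55.] 9.986533164978027 zmed 0.03672224408866037
side0 [ 298  275   52   44 1677] [0.438 0.257 0.035] rect [437. 240.] [112.  74.] 79.15340423583984 zmed 0.033184940182612255
```

View pics/m.png

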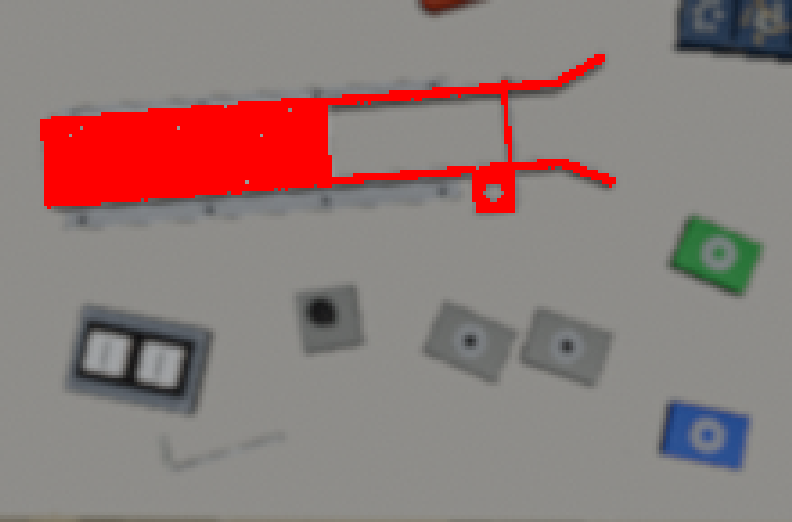

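Run:
```python
from h import *
im,d,K,E=load('top0')
P=np.load('pics/P_top0.npy')
m=((P[...,2]>0.03)&(P[...,2]<0.07)&(P[...,0]>0.54)&(P[...,0]<0.72)&(P[...,1]>-.2)&(P[...,1]<.34))
v,u=np.mgrid[0:420,0:560]
cu=(u-170)*3.6; cv=(v-140)*3.6
def pts(mm):
    return np.array([onz(K,E,a,b,0.04)[:2] for a,b in zip(u[mm],v[mm])])
far=pts(m&(cu>335)&(cu<490)&(cv<115)); near=pts(m&(cu>335)&(cu<465)&(cv>140))
for q in (far,near):
    vx,vy,x,y=cv2.fitLine(q.astype(np.float32),cv2.DIST_L2,0,.01,.01).ravel(); print(vx,vy,x,y,np.degrees(np.arctan2(vx,vy)), 'x at y=-.066, .3',x+vx/vy*(-.066-y),x+vx/vy*(.3-y))
fl=pts(m&(cu>495)&(cu<520)&(cv>95)&(cv<155)); print('flap',fl.mean(0),P[m&(cu>495)&(cu<520)&(cv>95)&(cv<155)].mean(0)); 
full=pts(m&(cu<520)); ey=m&(cu>470)&(cu<520)&(cv>175)
q=P[ey]; print('eyelet',q.mean(0),np.median(q[:,2]),cv2.minAreaRect((q[:,:2]*1000).astype(np.float32)))
ss=m&(cu<325); q=P[ss];print(cv2.minAreaRect((q[:,:2]*1000).astype(np.float32)))
q=P[m&(cu<45)];print('endwall',q.mean(0), P[m][:,1].max())
hole=cv2.resize(im[180:202,295:318],None,fx=20,fy=20,interpolation=cv2.INTER_CUBIC); cv2.imwrite('pics/hole.png',hole[:,:,::-1])
# pin grip
g=(P[...,2]>0.08)&(P[...,0]>0.42)&(P[...,0]<0.5)&(P[...,1]>0.03)&(P[...,1]<.12); q=P[g];print('pin',q.mean(0),q[:,2].max(), q[q[:,2]>.1].mean(0), u[g].mean(),v[g].mean(), onz(K,E,u[g].mean(),v[g].mean(),.108))
Ps=np.load('pics/P_side0.npy');P=Ps
g=(P[...,2]>0.08)&(P[...,0]>0.42)&(P[...,0]<0.5)&(P[...,1]>0.03)&(P[...,1]<.12); q=P[g];print('pin side',q.mean(0),q[:,2].max(),np.ptp(u[g]))
for uu in [0]:
  g=(P[...,2]>0.034)&(P[...,0]>0.55)&(P[...,0]<0.6)&(P[...,1]>-.12)&(P[...,1]<-.02); q=P[g];print('eyelet side',len(q),cv2.minAreaRect((q[:,:2]*1000).astype(np.float32)))
```

```text
0.085250564 -0.9963595 0.65565276 0.0048234053 175.10957 x at y=-.066, .3 0.6617125 0.63039684
0.08386699 -0.99647695 0.5872007 0.01370541 175.18912 x at y=-.066, .3 0.59390897 0.56310517
flap [ 0.62804427 -0.07158827] [ 0.62790601 -0.0715449   0.04097628]
eyelet [ 0.57129404 -0.0609511   0.03825132] 0.03786256404768529 ((571.24462890625, -60.563751220703125), (28.76740837097168, 33.197505950927734), 0.3803868889808655)
((606.222412109375, 197.54995727539062), (75.55744934082031, 241.3083953857422), 4.88131856918335)
endwall [0.60204004 0.31593239 0.03939739] 0.3201200574290553
pin [0.46666413 0.07663822 0.10799516] 0.11559949700115446 [0.46688645 0.07697647 0.10935817] 258.3207547169811 226.35849056603774 [0.46666869 0.07664632 0.108     ]
pin side [0.47228639 0.08629901 0.09887324] 0.11334296996170473 10
eyelet side 136 ((580.8540649414062, -48.701454162597656), (37.1107063293457, 56.40393829345703), 0.14716173708438873)
```

View pics/hole.png

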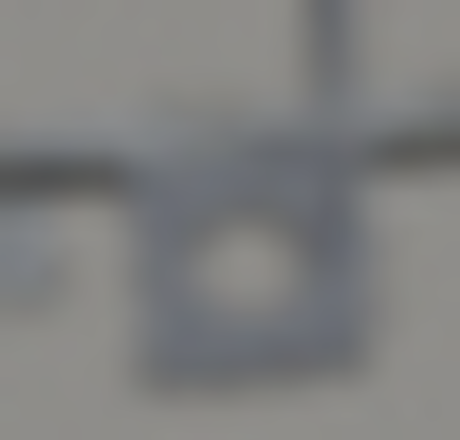

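```bash
cat >> h.py <<'E'
G=np.array([0.628,-0.0715,0]); GX=np.array([-0.0845,.9964,0]); GY=np.array([-.9964,-.0845,0])
def gate(x,y,z=0): return G+x*GX+y*GY+np.array([0,0,z])
def togate(p): p=np.array(p)-G; return p@GX,p@GY,p[2]
def Rm(r):
    from scipy.spatial.transform import Rotation as R; return R.from_euler('xyz',r)
def plan(p,yaw=None):
    """total tool shift from current pose (axes as now) and turn in deg; then shift in axes after the turn"""
    from scipy.spatial.transform import Rotation as R
    o=get_obs(); r=Rm(o['eef_rot']); dp=np.array(p)-o['ee_pos']
    print('at',np.round(o['ee_pos'],4),'rot',np.round(np.degrees(o['eef_rot']),1),'t',o['time_s'],'w',o['grip_width'])
    print('shift now-axes mm',np.round(1000*r.inv().apply(dp),1))
    if yaw is not None:
        t=R.from_euler('xyz',[-90,0,yaw],degrees=True); print('turn',np.round(np.degrees((r.inv()*t).as_rotvec()),2)); print('shift after-turn axes mm',np.round(1000*t.inv().apply(dp),1))
E
python3 - <<'E'
from h import *
import rig
print([x for x in dir(rig) if not x.startswith('__')]); 
try: print('gd',grip_depth)
except Exception as e: print(e)
P=np.load('pics/P_top0.npy');im,d,K,E=load('top0')
v,u=np.mgrid[0:420,0:560]
b=(P[...,2]>0.036)&(P[...,0]>0.38)&(P[...,0]<0.48)&(P[...,1]>.17)&(P[...,1]<.3)
w=(im.min(-1)>150)&b
n,l,s,c=cv2.connectedComponentsWithStats((w).astype(np.uint8))
for i in range(1,n):
    if s[i,4]>15: print(s[i],P[l==i].mean(0),onz(K,E,*c[i],.047), onz(K,E,*c[i],.039))
plan([0.432,0.258,0.09],-100)
E
```

```text
['PlanningError', 'get_calibration', 'get_image', 'get_obs', 'grip_depth', 'job_done']
gd 0.0187
[195 233   4   9  21] [0.43802654 0.26587541 0.04678642] [0.43801542 0.2658269  0.047     ] [0.43837646 0.26769238 0.039     ]
[200 234   4   9  28] [0.43526129 0.24958534 0.0460044 ] [0.43521861 0.24936815 0.047     ] [0.43556178 0.25112843 0.039     ]
[209 236   4   9  19] [0.42932496 0.22343995 0.03864398] [0.42900579 0.22178576 0.047     ] [0.42930925 0.22336975 0.039     ]
[215 237   4   9  22] [0.42654858 0.20609211 0.03928861] [0.42627211 0.20466987 0.047     ] [0.4265581  0.20614446 0.039     ]
at [ 0.1868 -0.596   0.2101] rot [ -90.1   -0.  -162.6] t 0.15 w 0.08538978562141832
shift now-axes mm [-489.4  120.9 -741.5]
turn [ 6.00e-02 -6.26e+01 -3.00e-02]
shift after-turn axes mm [-883.6  120.1   93.2]
```

Emit:
{"fn": "drive_tool", "kwargs": {
  "commands": [
    [[-0.04,0,0],[0,-6,0]],
    [[-0.04,0,0],[0,-6,0]],
    [[-0.04,0,0],[0,-6,0]],
    [[-0.04,0,0],[0,-6,0]],
    [[-0.04,0,0],[0,-6,0]],
    [[-0.04,0,0],[0,-6,0]],
    [[-0.04,0,0],[0,-6,0]],
    [[-0.04,0,0],[0,-6,0]],
    [[-0.04,0,0],[0,-6,0]],
    [[-0.04,0,0],[0,-6,0]]
  ],
  "jaw": 0
}}

```text
time_s: 1.15
ee_pos: [0.4598, -0.3221, 0.2055]
eef_rot: [-1.577, 0.0, -1.764]
contact_force: [0.8, -0.4, -0.3]
grip_width: 0.0004
```

```bash
python3 -c "
from h import *
plan([0.4366,0.2586,0.13],-100)
"
```

```text
at [ 0.4598 -0.3221  0.2055] rot [ -90.4    0.  -101.1] t 1.15 w 0.00041929987722243714
shift now-axes mm [-565.4   76.6 -133.8]
turn [ 0.38 -1.07 -0.03]
shift after-turn axes mm [-567.9   75.5 -123.7]
```

Emit:
{"fn": "drive_tool", "kwargs": {
  "commands": [
    [[-0.047,0.003,-0.011],[0.3,0,0]],
    [[-0.047,0.003,-0.011],[0,0,0]],
    [[-0.047,0.003,-0.011],[0,0,0]],
    [[-0.047,0.003,-0.011],[0,0,0]],
    [[-0.047,0.003,-0.011],[0,0,0]],
    [[-0.047,0.003,-0.011],[0,0,0]],
    [[-0.047,0.003,-0.011],[0,0,0]],
    [[-0.047,0.003,-0.011],[0,0,0]],
    [[-0.047,0.003,-0.011],[0,0,0]],
    [[-0.047,0.003,-0.011],[0,0,0]]
  ]
}}

```text
time_s: 2.15
ee_pos: [0.4383, 0.1759, 0.1748]
eef_rot: [-1.568, -0.0, -1.763]
contact_force: [0.9, -0.3, -0.2]
grip_width: -0.0002
```

```bash
python3 -c "
from h import *
plan([0.4366,0.2586,0.08],-100)
"
```

```text
at [0.4383 0.1759 0.1748] rot [ -89.9   -0.  -101. ] t 2.15 w -0.0001627404031802857
shift now-axes mm [-80.9  94.7 -17.7]
turn [-0.15 -0.99  0.  ]
shift after-turn axes mm [-81.2  94.8 -16.1]
```

Emit:
{"fn": "drive_tool", "kwargs": {
  "commands": [
    [[-0.02,0.015,-0.004],[0,0,0]],
    [[-0.02,0.015,-0.004],[0,0,0]],
    [[-0.02,0.015,-0.004],[0,0,0]],
    [[-0.02,0.015,-0.004],[0,0,0]],
    [[0,0.015,0],[0,0,0]],
    [[0,0.015,0],[0,0,0]],
    [[0,0,0],[0,0,0]],
    [[0,0,0],[0,0,0]],
    [[0,0,0],[0,0,0]],
    [[0,0,0],[0,0,0]]
  ]
}}

```text
time_s: 3.15
ee_pos: [0.4353, 0.2708, 0.0826]
eef_rot: [-1.569, 0.005, -1.751]
contact_force: [0.3, -0.5, -0.3]
grip_width: 0.0
```

```bash
python3 -c "
from h import *
plan([0.4366,0.2586,0.039],-100)
im,d,c=snap('wrist','w1')
print(proj(c['camera_matrix'],c['extrinsics'],[0.4366,0.2586,0.047]))
"
```

```text
at [0.4353 0.2708 0.0826] rot [ -89.9    0.3 -100.3] t 3.15 w 3.9925877672118936e-05
shift now-axes mm [12.  43.5  3.4]
turn [-0.12 -0.31 -0.26]
shift after-turn axes mm [11.8 43.6  3.4]
(np.float64(283.43415481908556), np.float64(246.9794376937669))
```

View pics/w1.png

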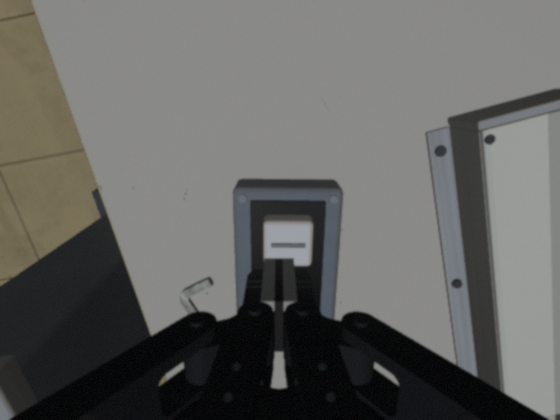

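Emit:
{"fn": "drive_tool", "kwargs": {
  "commands": [
    [[0.012,0,0.003],[0,0,0]],
    [[0,0.008,0],[0,0,0]],
    [[0,0.008,0],[0,0,0]],
    [[0,0.008,0],[0,0,0]],
    [[0,0.006,0],[0,0,0]],
    [[0,0.003,0],[0,0,0]],
    [[0,0.003,0],[0,0,0]],
    [[0,0.003,0],[0,0,0]],
    [[0,0.003,0],[0,0,0]],
    [[0,0,0],[0,0,0]]
  ]
}}

```text
time_s: 4.2
ee_pos: [0.4369, 0.2572, 0.0373]
eef_rot: [-1.568, 0.005, -1.752]
contact_force: [0.5, -0.3, -1.2]
grip_width: 0.0
```

```bash
python3 -c "
from h import *
plan([0.4366,0.2586,0.039],-100)
"
```

```text
at [0.4369 0.2572 0.0373] rot [ -89.8    0.3 -100.4] t 4.2 w 2.1007151254605477e-05
shift now-axes mm [-1.3 -1.7 -0.5]
turn [-0.17 -0.36 -0.28]
shift after-turn axes mm [-1.3 -1.7 -0.5]
```

Emit:
{"fn": "drive_tool", "kwargs": {
  "commands": [
    [[0,0.002,0],[0,0,0]],
    [[0,0.002,0],[0,0,0]],
    [[0,0,0],[0,0,0]],
    [[0,0,0],[0,0,0]],
    [[0,0,0],[0,0,0]],
    [[0,0,0],[0,0,0]],
    [[0,0,0],[0,0,0]],
    [[0,0,0],[0,0,0]],
    [[0,0,0],[0,0,0]],
    [[0,0,0],[0,0,0]]
  ]
}}

```text
time_s: 5.2
ee_pos: [0.4374, 0.2576, 0.0337]
eef_rot: [-1.567, 0.006, -1.752]
contact_force: [-0.4, -0.2, 0.1]
grip_width: -0.0
```

```bash
python3 -c "
from h import *
print(get_obs()['contact_force'],get_obs()['ee_pos'])
im,d,c=snap('wrist','w2');im,d,c=snap('top','t2');im,d,c=snap('side','s2')
cv2.imwrite('pics/s2c.png',cv2.resize(im[240:340,270:390],None,fx=5,fy=5)[:,:,::-1])
"
```

```text
[-0.42022145 -0.21545022  0.12169467] [0.43739135 0.25761061 0.03366444]
```

View pics/s2c.png

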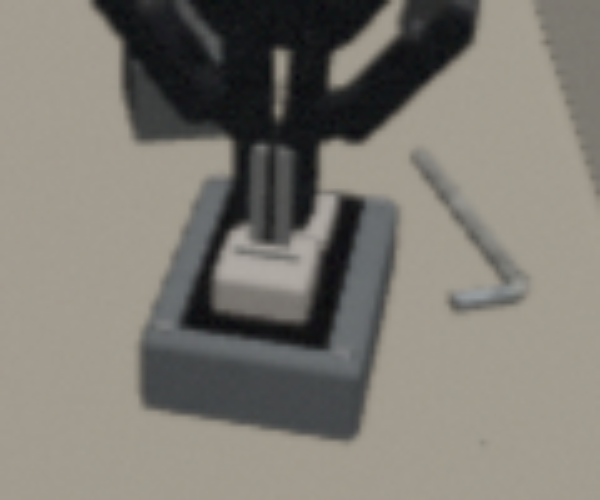

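```bash
python3 -c "
from h import *
for n in ['s2','t2','w2']:
    im,d,K,E=load(n)
    v,u=np.mgrid[0:420,0:560]
    r=np.stack([(u-K[0,2])/K[0,0],-(v-K[1,2])/K[1,1],-np.ones_like(u,float)],-1)
    P=E[:3,3]+(r*d[...,None])@E[:3,:3].T
    b=(P[...,2]>0.03)&(P[...,2]<.06)&(P[...,0]>0.38)&(P[...,0]<0.48)&(P[...,1]>.17)&(P[...,1]<.3)&(im.min(-1)>130)
    q=P[b]
    for lo,hi in [(.19,.2),(.2,.21),(.21,.22),(.22,.23),(.23,.24),(.24,.25),(.25,.26),(.26,.27),(.27,.28)]:
        s=q[(q[:,1]>lo)&(q[:,1]<hi)]
        if len(s): print(n,lo,len(s),np.median(s[:,2]).round(4),s[:,2].max().round(4),s[:,0].min().round(3),s[:,0].max().round(3))
"
```

```text
s2 0.19 1 0.0334 0.0334 0.397 0.397
s2 0.2 2 0.0393 0.04 0.416 0.418
s2 0.21 11 0.0397 0.0404 0.416 0.422
s2 0.22 9 0.0395 0.0407 0.418 0.424
s2 0.23 12 0.0392 0.0405 0.421 0.428
s2 0.24 6 0.0477 0.0485 0.43 0.452
s2 0.25 37 0.048 0.0491 0.425 0.454
s2 0.26 53 0.0479 0.0493 0.425 0.456
s2 0.27 63 0.0477 0.0492 0.427 0.457
t2 0.19 4 0.0359 0.0404 0.43 0.439
t2 0.2 21 0.0379 0.044 0.424 0.442
t2 0.21 20 0.0382 0.0438 0.427 0.442
t2 0.22 21 0.0371 0.0423 0.427 0.445
t2 0.24 7 0.0455 0.0508 0.441 0.447
w2 0.25 86 0.048 0.0497 0.425 0.454
w2 0.26 903 0.0482 0.0503 0.425 0.456
w2 0.27 568 0.0481 0.05 0.427 0.456
```

View pics/w2.png

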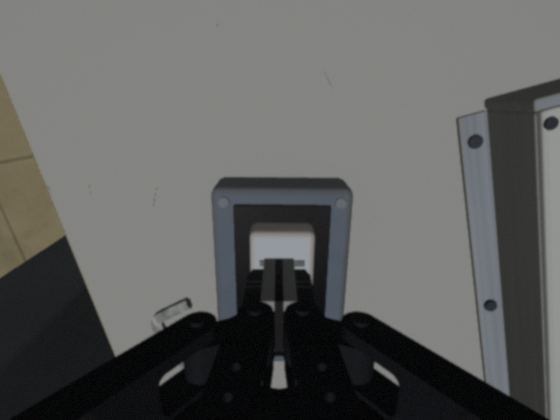

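```bash
python3 -c "
from h import *
im,d,K,E=load('s2')
for cx,cy in [(270,160),(260,200),(285,200),(260,225),(285,225),(270,235),(265,241),(270,245),(270,253),(265,265)]:
    u,v=270+cx/5,240+cy/5; print(cx,cy,im[int(v),int(u)],np.round(bydepth(K,E,d,u,v),4))
cv2.imwrite('pics/s2d.png',cv2.resize(im[265:310,300:345],None,fx=13,fy=13,interpolation=cv2.INTER_CUBIC)[:,:,::-1])
im,d,K,E=load('w2')
for v in range(255,330,6): print(v,[np.round(bydepth(K,E,d,u,v),3).tolist() for u in (268,278,290)])
"
```

```text
270 160 [38 38 38] [0.44   0.2677 0.0883]
260 200 [75 73 73] [0.4428 0.2668 0.0724]
285 200 [79 80 78] [0.4348 0.2702 0.0749]
260 225 [70 71 71] [0.4426 0.2682 0.0637]
285 225 [76 76 77] [0.4344 0.2684 0.0642]
270 235 [50 49 50] [0.4392 0.2692 0.0606]
265 241 [78 76 73] [0.4408 0.269  0.0581]
270 245 [156 151 146] [0.4386 0.2551 0.0476]
270 253 [131 129 125] [0.4388 0.261  0.0483]
265 265 [174 169 163] [0.4405 0.2676 0.0479]
255 [[0.434, 0.265, 0.048], [0.439, 0.265, 0.048], [0.444, 0.264, 0.048]]
261 [[0.435, 0.27, 0.063], [0.439, 0.268, 0.062], [0.444, 0.268, 0.063]]
267 [[0.435, 0.269, 0.067], [0.439, 0.268, 0.068], [0.444, 0.267, 0.067]]
273 [[0.435, 0.269, 0.073], [0.439, 0.268, 0.073], [0.444, 0.267, 0.073]]
279 [[0.435, 0.269, 0.078], [0.439, 0.268, 0.077], [0.444, 0.267, 0.078]]
285 [[0.451, 0.337, 0.199], [0.451, 0.337, 0.199], [0.444, 0.267, 0.082]]
291 [[0.436, 0.27, 0.088], [0.439, 0.268, 0.086], [0.444, 0.267, 0.086]]
297 [[0.436, 0.269, 0.091], [0.439, 0.268, 0.09], [0.444, 0.268, 0.092]]
303 [[0.435, 0.268, 0.093], [0.439, 0.268, 0.093], [0.443, 0.267, 0.093]]
309 [[0.436, 0.271, 0.1], [0.439, 0.265, 0.094], [0.443, 0.269, 0.1]]
315 [[0.436, 0.27, 0.103], [0.438, 0.262, 0.093], [0.443, 0.268, 0.101]]
321 [[0.436, 0.269, 0.105], [0.438, 0.26, 0.093], [0.451, 0.337, 0.199]]
327 [[0.436, 0.27, 0.109], [0.437, 0.258, 0.093], [0.443, 0.269, 0.109]]
```

View pics/s2d.png

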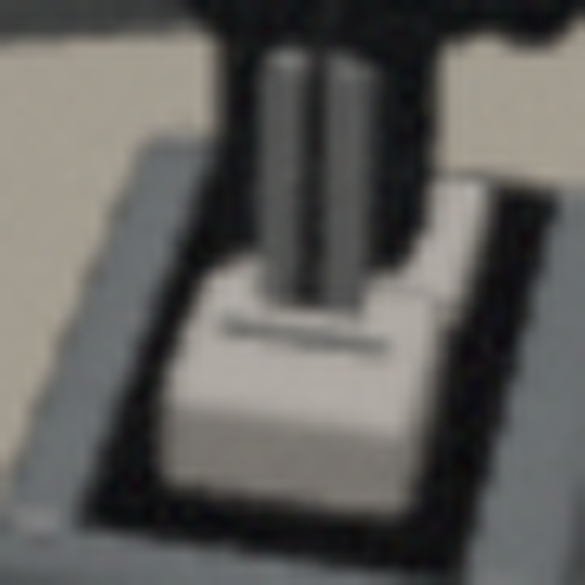

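```bash
python3 -c "
from h import *
for f in ['w1','w2']:
    im,d,K,E=load(f)
    print(E.round(4).tolist())
    for v in (252,256,258,260,262,264,270): print(v,[np.round(bydepth(K,E,d,u,v),3).tolist() for u in (268,285)])
o=get_obs();r=Rm(o['eef_rot']).as_matrix()
C=get_calibration('wrist')['extrinsics']
print((r.T@(C[:3,3]-o['ee_pos'])).round(4))
im,d,K,E=load('wrist0'); r0=Rm([-1.572,0,-2.838]).as_matrix(); print((r0.T@(E[:3,3]-[.1868,-.596,.2101])).round(4))
for u,v in [(165,290),(395,290),(172,276),(385,276)]: print(bydepth(K,E,d,u,v))
"
```

```text
[[0.9836, 0.1722, 0.0536, 0.4496], [-0.1803, 0.9344, 0.3073, 0.3503], [0.0029, -0.3119, 0.9501, 0.2474], [0.0, 0.0, 0.0, 1.0]]
252 [[0.426, 0.258, 0.049], [0.437, 0.256, 0.048]]
256 [[0.426, 0.255, 0.048], [0.437, 0.253, 0.049]]
258 [[0.426, 0.254, 0.049], [0.45, 0.35, 0.247]]
260 [[0.433, 0.282, 0.11], [0.44, 0.281, 0.109]]
262 [[0.433, 0.283, 0.112], [0.44, 0.281, 0.112]]
264 [[0.433, 0.282, 0.113], [0.44, 0.281, 0.114]]
270 [[0.433, 0.283, 0.12], [0.44, 0.281, 0.118]]
[[0.9834, 0.1739, 0.0518, 0.4514], [-0.1814, 0.9345, 0.3063, 0.3369], [0.0049, -0.3106, 0.9505, 0.1986], [0.0, 0.0, 0.0, 1.0]]
252 [[0.434, 0.267, 0.048], [0.442, 0.266, 0.049]]
256 [[0.434, 0.265, 0.049], [0.442, 0.264, 0.049]]
258 [[0.434, 0.264, 0.048], [0.442, 0.262, 0.047]]
260 [[0.435, 0.269, 0.061], [0.442, 0.268, 0.061]]
262 [[0.435, 0.269, 0.063], [0.442, 0.268, 0.064]]
264 [[0.435, 0.268, 0.063], [0.442, 0.268, 0.066]]
270 [[0.435, 0.269, 0.07], [0.442, 0.268, 0.07]]
[-0.0815 -0.1645  0.0002]
[-8.160e-02 -1.644e-01 -1.000e-04]
[ 0.18480257 -0.55154102  0.2621315 ]
[ 0.21109181 -0.63400523  0.26289825]
[ 0.18448006 -0.55105226  0.25140796]
[ 0.21016176 -0.63417548  0.25089878]
```

Emit:
{"fn": "drive_tool", "kwargs": {
  "commands": [
    [[-0.001,0.003,-0.001],[0,0,0]],
    [[0,0.003,0],[0,0,0]],
    [[0,0.003,0],[0,0,0]],
    [[0,0.002,0],[0,0,0]],
    [[0,0.002,0],[0,0,0]],
    [[0,0.002,0],[0,0,0]],
    [[0,0.002,0],[0,0,0]],
    [[0,0.001,0],[0,0,0]],
    [[0,0,0],[0,0,0]],
    [[0,0,0],[0,0,0]]
  ]
}}

```text
time_s: 6.35
ee_pos: [0.437, 0.2591, 0.019]
eef_rot: [-1.562, 0.005, -1.751]
contact_force: [-0.3, 0.4, -0.2]
grip_width: 0.0001
```

```bash
python3 -c "
from h import *
o=get_obs();print(o['contact_force'],o['ee_pos'])
im,d,c=snap('wrist','w3');im,d,c=snap('side','s3')
cv2.imwrite('pics/s3d.png',cv2.resize(im[265:310,300:345],None,fx=13,fy=13,interpolation=cv2.INTER_CUBIC)[:,:,::-1])
"
```

```text
[-0.2896047   0.35394146 -0.16520261] [0.43699506 0.25911596 0.01900965]
```

View pics/s3d.png

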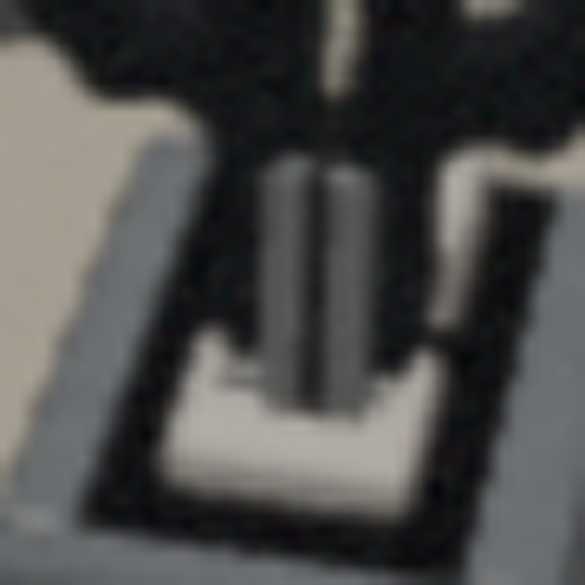

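Emit:
{"fn": "drive_tool", "kwargs": {
  "commands": [
    [[0,0.002,0],[0,0,0]],
    [[0,0.002,0],[0,0,0]],
    [[0,0.002,0],[0,0,0]],
    [[0,0,0],[0,0,0]],
    [[0,0,0],[0,0,0]],
    [[0,0,0],[0,0,0]],
    [[0,0,0],[0,0,0]],
    [[0,0,0],[0,0,0]],
    [[0,0,0],[0,0,0]],
    [[0,0,0],[0,0,0]]
  ]
}}

```text
time_s: 7.45
ee_pos: [0.4372, 0.2591, 0.0185]
eef_rot: [-1.559, 0.002, -1.752]
contact_force: [-2.1, -0.6, 7.0]
grip_width: -0.0001
```

```bash
cat > keys.py <<'E'
from h import *
import sys
for n in ['side','wrist']:
    f=sys.argv[1]+n; snap(n,f)
    im,d,K,E=load(f)
    v,u=np.mgrid[0:420,0:560]
    r=np.stack([(u-K[0,2])/K[0,0],-(v-K[1,2])/K[1,1],-np.ones_like(u,float)],-1)
    P=E[:3,3]+(r*d[...,None])@E[:3,:3].T
    b=(P[...,2]>0.03)&(P[...,2]<.06)&(P[...,0]>0.41)&(P[...,0]<0.46)&(P[...,1]>.17)&(P[...,1]<.3)&(im.min(-1)>120)
    q=P[b]
    for lo,hi in [(.19,.235),(.24,.28)]:
        s=q[(q[:,1]>lo)&(q[:,1]<hi)]
        if len(s): print(n,lo,len(s),np.percentile(s[:,2],[50,75,90]).round(4))
o=get_obs();print(o['contact_force'],o['ee_pos'],o['time_s'])
E
python3 keys.py k1
```

```text
side 0.19 16 [0.0474 0.0479 0.0489]
side 0.24 126 [0.0396 0.0402 0.0408]
wrist 0.19 269 [0.0482 0.0485 0.0488]
wrist 0.24 1372 [0.04   0.0404 0.0408]
[ 0.03474251 -0.99151432  5.97297049] [0.43714141 0.2591084  0.0184862 ] 7.55
```

Emit:
{"fn": "drive_tool", "kwargs": {
  "commands": [
    [[0,-0.03,0],[-0.6,0,0]],
    [[0,-0.045,0],[0,0,0]],
    [[0,-0.045,0],[0,0,0]],
    [[0.02,-0.01,0],[0,0,0]],
    [[0.04,0,0.007],[0,1.5,0]],
    [[0.047,0,0.01],[0,1.5,0]],
    [[0.047,0,0.01],[0,1.5,0]],
    [[0.047,0,0.01],[0,1.5,0]],
    [[0.047,0,0.01],[0,1.5,0]],
    [[0.047,0,0.01],[0,1,0]]
  ],
  "jaw": 1
}}

```text
time_s: 8.55
ee_pos: [0.4214, -0.0432, 0.1503]
eef_rot: [-1.573, 0.007, -1.892]
contact_force: [2.0, -0.5, 0.9]
grip_width: 0.0855
```

```bash
python3 -c "
from h import *
plan([0.445,-.12,0.12],-108.5)
snap('wrist','w4');snap('top','t4')
"
```

```text
at [ 0.4214 -0.0432  0.1503] rot [ -90.1    0.4 -108.4] t 8.55 w 0.08552754018709119
shift now-axes mm [65.6 29.8 46.7]
turn [ 0.12  0.07 -0.38]
shift after-turn axes mm [65.3 30.3 46.8]
```

View pics/w4.png

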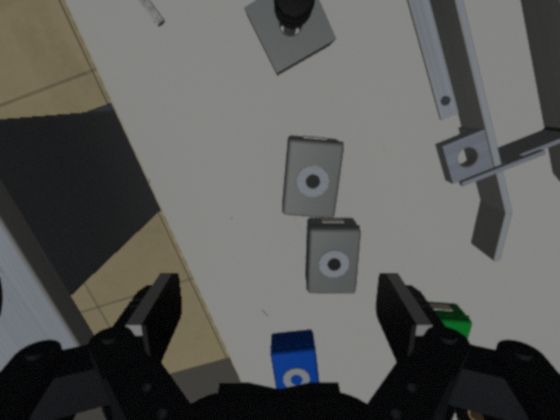

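```bash
cat > carts.py <<'E'
from h import *
def find(f,zlo=0.027,zhi=.045):
    im,d,K,E=load(f)
    v,u=np.mgrid[0:420,0:560]
    r=np.stack([(u-K[0,2])/K[0,0],-(v-K[1,2])/K[1,1],-np.ones_like(u,float)],-1)
    P=E[:3,3]+(r*d[...,None])@E[:3,:3].T; P[d==0]=9
    sat=im.max(-1).astype(int)-im.min(-1)
    m=((P[...,2]>zlo)&(P[...,2]<zhi)&(P[...,0]>.3)&(P[...,0]<.75)&(sat<60)).astype(np.uint8)
    n,l,s,c=cv2.connectedComponentsWithStats(m)
    for i in range(1,n):
        if s[i,4]<80: continue
        q=P[l==i]; rc=cv2.minAreaRect((q[:,:2]*1000).astype(np.float32))
        print(f,s[i][:4],np.round(rc[0],1),np.round(rc[1],1),round(rc[2],1),'z',np.median(q[:,2]).round(4))
if __name__=='__main__':
    import sys
    for f in sys.argv[1:]: find(f)
E
python3 carts.py w4 t4; python3 -c "
from h import *
im,d,K,E=load('w4')
print(onz(K,E,467,156.5,.038)); 
cv2.imwrite('pics/w4c.png',cv2.resize(im[110:200,420:530],None,fx=6,fy=6,interpolation=cv2.INTER_CUBIC)[:,:,::-1])"
```

```text
w4 [244   0  92  74] [471.3  78.9] [50.1 50.7] 9.7 z 0.0373
w4 [436   0 124 184] [583.4 -25. ] [ 88.4 145.4] 28.6 z 0.0391
w4 [544   0  16  89] [658.2   1.6] [ 3.7 66.5] 4.8 z 0.0314
w4 [282 138  62  80] [452.4 -39.7] [66.6 46.3] 66.9 z 0.0353
w4 [484 171  28  90] [ 597.5 -120.8] [82.1 14.8] 80.8 z 0.0393
w4 [307 226  54  68] [ 448.6 -119.1] [65.9 46.1] 71.1 z 0.0353
w4 [438 315  34  24] [ 547.1 -221.8] [16.2 37.4] 36.2 z 0.0321
w4 [270 344  49  39] [ 378.9 -221.8] [43.5 46. ] 78.5 z 0.0309
w4 [283 368  28  19] [ 376.7 -231.8] [22.6 27.7] 80.1 z 0.0371
t4 [357 136  69  23] [ 717.3 -316.2] [203.1  67.4] 88.2 z 0.0377
t4 [181 163 132  37] [598.  121.1] [108.  392.5] 4.0 z 0.0418
t4 [356 200  26  16] [ 525.5 -246.7] [68.5 42.8] 73.3 z 0.0344
t4 [251 219  19  19] [467.2  78.1] [49.6 50.3] 9.5 z 0.0355
t4 [187 225  40  30] [431.9 237.1] [110.2  73.3] 79.3 z 0.0319
t4 [ 31 242  14  29] [377.2 744.3] [87.8 19.5] 21.1 z 0.0382
[ 0.57783573 -0.05991003  0.038     ]
```

View pics/w4c.png

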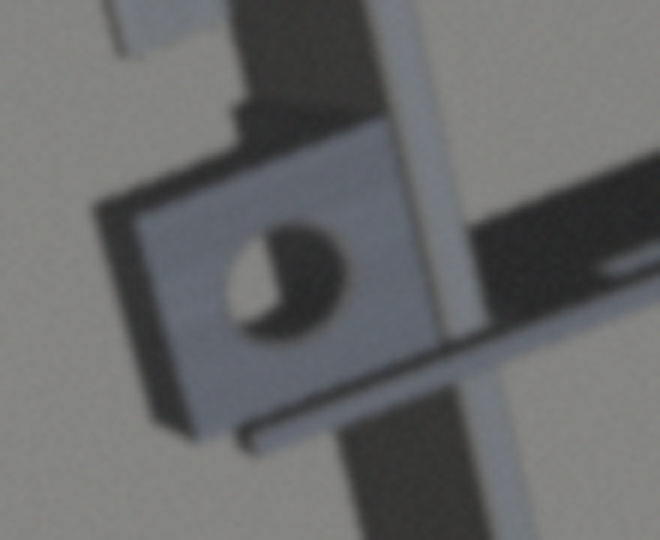

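```bash
sed -i 's/G=np.array(\[0.628,-0.0715,0\])/G=np.array([0.632,-0.071,0])/' h.py; python3 -c "
from h import *
plan([0.448,-.119,0.06],-108.9)
"
```

```text
at [ 0.4202 -0.0483  0.1497] rot [ -90.2    0.2 -109. ] t 8.65 w 0.08507110694921433
shift now-axes mm [58.2 89.3 49.6]
turn [ 0.2  -0.08 -0.2 ]
shift after-turn axes mm [57.9 89.7 49.2]
```

Emit:
{"fn": "drive_tool", "kwargs": {
  "commands": [
    [[0.02,0,0.016],[0,0,0]],
    [[0.02,0,0.016],[0,0,0]],
    [[0.015,0,0.012],[0,0,0]],
    [[0,0.01,0],[0,0,0]],
    [[0,0.01,0],[0,0,0]],
    [[0,0,0],[0,0,0]],
    [[0,0,0],[0,0,0]],
    [[0,0,0],[0,0,0]],
    [[0,0,0],[0,0,0]],
    [[0,0,0],[0,0,0]]
  ]
}}

```text
time_s: 9.65
ee_pos: [0.4431, -0.1132, 0.1263]
eef_rot: [-1.578, 0.005, -1.9]
contact_force: [0.4, -0.1, 0.9]
grip_width: 0.0855
```

```bash
python3 -c "
from h import *
plan([0.448,-.119,0.06],-108.9)
snap('wrist','w5')
plan([0.448,-.119,0.06],-108.9)
"; python3 carts.py w5
```

```text
at [ 0.4431 -0.1132  0.1263] rot [ -90.4    0.3 -108.9] t 9.65 w 0.08548109924960227
shift now-axes mm [ 4.3 66.2  7. ]
turn [ 0.42  0.03 -0.27]
shift after-turn axes mm [ 3.9 66.3  6.5]
at [ 0.4431 -0.1132  0.1263] rot [ -90.4    0.3 -108.9] t 9.7 w 0.08530929491468389
shift now-axes mm [ 4.2 66.3  7. ]
turn [ 0.42  0.03 -0.27]
shift after-turn axes mm [ 3.9 66.3  6.5]
w5 [403   0 157 110] [612.4 -46.5] [ 65.4 106.5] 89.2 z 0.0391
w5 [227  57  67  98] [452.5 -39.8] [66.3 46.1] 67.1 z 0.0353
w5 [463  89  31 116] [ 597.4 -119.9] [84.6 15.1] 81.5 z 0.0397
w5 [259 165  60  81] [ 448.8 -119. ] [65.8 46.1] 71.1 z 0.0353
w5 [397 271  54  49] [ 531.7 -233.2] [40.8 44.8] 67.1 z 0.0331
w5 [223 308  57  34] [ 388.2 -211.5] [29.8 57.1] 46.9 z 0.0305
w5 [238 334  31  26] [ 376.4 -234.2] [29.1 27.9] 74.1 z 0.0371
```

View pics/w5.png

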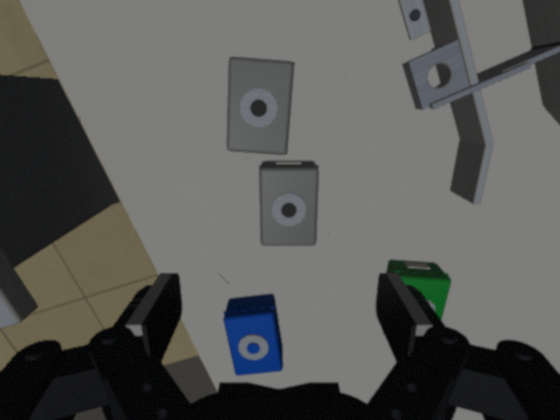

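Emit:
{"fn": "drive_tool", "kwargs": {
  "commands": [
    [[0.004,0.02,0.007],[0.4,0,-0.3]],
    [[0,0.025,0],[0,0,0]],
    [[0,0.025,0],[0,0,0]],
    [[0,0.02,0],[0,0,0]],
    [[0,0.015,0],[0,0,0]],
    [[0,0.01,0],[0,0,0]],
    [[0,0.005,0],[0,0,0]],
    [[0,0,0],[0,0,0]],
    [[0,0,0],[0,0,0]],
    [[0,0,0],[0,0,0]]
  ]
}}

```text
time_s: 10.7
ee_pos: [0.4532, -0.1201, 0.0058]
eef_rot: [-1.561, 0.0, -1.901]
contact_force: [-0.7, -0.2, -0.2]
grip_width: 0.0852
```

```bash
python3 -c "
from h import *
plan([0.4488,-.119,-0.015],-108.9)
print(get_obs()['contact_force'])
snap('wrist','w6')
snap('side','s6')
"
```

```text
at [ 0.4532 -0.1201  0.0058] rot [ -89.5    0.  -108.9] t 10.7 w 0.08516880456588306
shift now-axes mm [ 0.4 20.7 -4.7]
turn [-0.53  0.   -0.01]
shift after-turn axes mm [ 0.4 20.8 -4.5]
[-0.7250443  -0.15240004 -0.1700854 ]
```

View pics/w6.png

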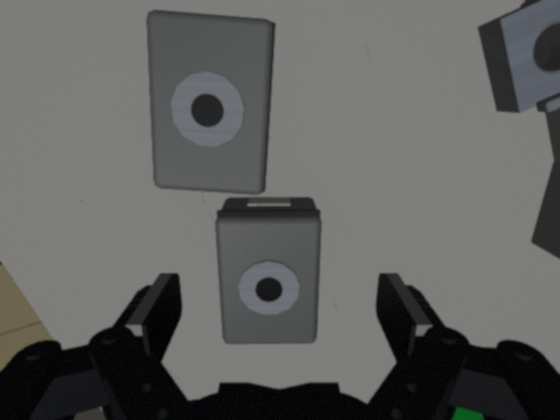

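View pics/s6.png

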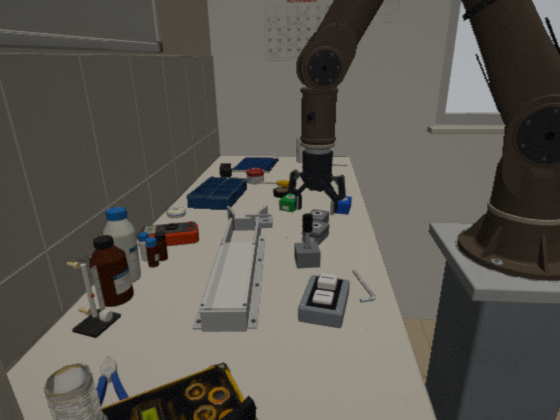

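Emit:
{"fn": "drive_tool", "kwargs": {
  "commands": [
    [[0,0.006,-0.004],[-0.5,0,0]],
    [[0,0.006,0],[0,0,0]],
    [[0,0.005,0],[0,0,0]],
    [[0,0.003,0],[0,0,0]],
    [[0,0.001,0],[0,0,0]],
    [[0,0,0],[0,0,0]],
    [[0,0,0],[0,0,0]],
    [[0,0,0],[0,0,0]],
    [[0,0,0],[0,0,0]],
    [[0,0,0],[0,0,0]]
  ]
}}

```text
time_s: 11.8
ee_pos: [0.4496, -0.1189, -0.0166]
eef_rot: [-1.57, 0.0, -1.901]
contact_force: [0.5, 0.3, -1.0]
grip_width: 0.0856
```

Emit:
{"fn": "drive_tool", "kwargs": {
  "commands": [
    [[0,0,0],[0,0,0]],
    [[0,0,0],[0,0,0]],
    [[0,0,0],[0,0,0]],
    [[0,0,0],[0,0,0]],
    [[0,0,0],[0,0,0]],
    [[0,0,0],[0,0,0]],
    [[0,0,0],[0,0,0]],
    [[0,0,0],[0,0,0]],
    [[0,0,0],[0,0,0]],
    [[0,0,0],[0,0,0]]
  ],
  "jaw": 0,
  "grip_force": 30
}}

```text
time_s: 12.8
ee_pos: [0.4498, -0.119, -0.0163]
eef_rot: [-1.569, 0.0, -1.901]
contact_force: [-0.5, 0.1, 0.5]
grip_width: 0.0454
```

```bash
python3 -c "
from h import *
t=gate(-.125,0,.04); print(t)
plan(t,-85.15)
print(get_obs()['contact_force'])
snap('wrist','w7')
"
```

```text
[ 0.6425625 -0.19555    0.04     ]
at [ 0.4498 -0.119  -0.0163] rot [ -89.9    0.  -108.9] t 12.8 w 0.04535439319206256
shift now-axes mm [  9.9 -55.9 207.2]
turn [-1.000e-01 -2.377e+01  1.000e-02]
shift after-turn axes mm [ 92.6 -56.3 185.6]
[-0.48077511  0.05684392  0.51239254]
```

View pics/w7.png

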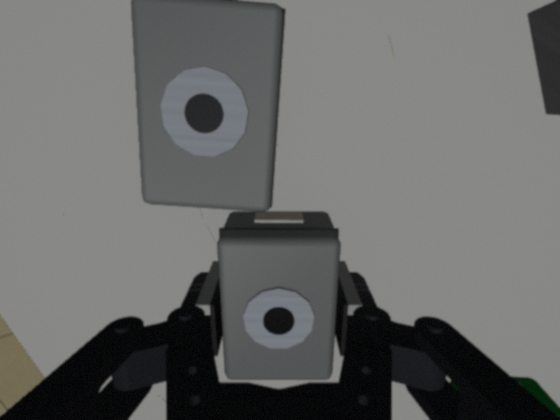

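Emit:
{"fn": "drive_tool", "kwargs": {
  "commands": [
    [[0,-0.02,0],[0,0,0]],
    [[0,-0.03,0],[0,0,0]],
    [[0,-0.02,0],[0,-6,0]],
    [[0,0,0],[0,-6,0]],
    [[0.01,0,0.01],[0,-6,0]],
    [[0.02,0,0.03],[0,-5.5,0]],
    [[0.02,0,0.03],[0,0,0]],
    [[0.02,0,0.03],[0,0,0]],
    [[0.01,0,0.03],[0,0,0]],
    [[0,0,0],[0,0,0]]
  ]
}}

```text
time_s: 13.85
ee_pos: [0.5835, -0.1943, 0.0546]
eef_rot: [-1.575, -0.001, -1.473]
contact_force: [-0.1, 0.0, -1.5]
grip_width: 0.0456
```

```bash
python3 -c "
from h import *
plan(gate(-.125,0,.04),-85.15)
snap('wrist','w8')
"
```

```text
at [ 0.5835 -0.1943  0.0546] rot [-90.2  -0.  -84.4] t 13.85 w 0.045638519795263205
shift now-axes mm [ 7.1 14.4 58.7]
turn [0.22 0.77 0.04]
shift after-turn axes mm [ 6.3 14.6 58.7]
```

View pics/w8.png

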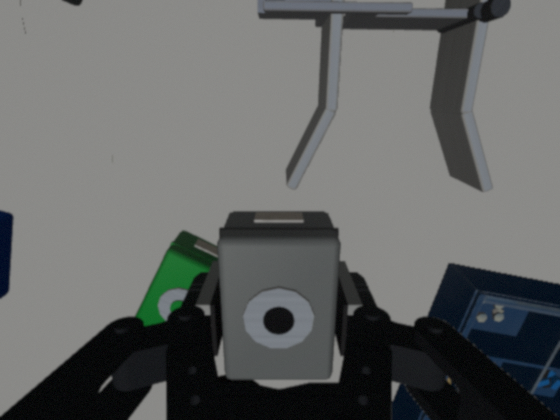

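```bash
python3 -c "
from h import *
im,d,K,E=load('w8')
a=onz(K,E,293,185,.04);b=onz(K,E,487,188,.04)
c=onz(K,E,331,110,.04);e=onz(K,E,467,112,.04)
f=onz(K,E,338,15,.04);g=onz(K,E,479,22,.04)
print(a,b,(a+b)/2,togate((a+b)/2)); print(c,e,(c+e)/2,togate((c+e)/2));print(f,g,(f+g)/2,togate((f+g)/2))
print(togate(onz(K,E,265,8,.046)))
"
```

```text
[ 0.58820249 -0.15912041  0.04      ] [ 0.69306378 -0.15055178  0.04      ] [ 0.64063314 -0.15483609  0.04      ] (np.float64(-0.0842637840847958), np.float64(-0.0015179069192020644), np.float64(0.04000000000000001))
[ 0.60300502 -0.11840195  0.04      ] [ 0.67152916 -0.11272435  0.04      ] [ 0.63726709 -0.11556315  0.04      ] (np.float64(-0.04484778789338193), np.float64(-0.0014825419292660484), np.float64(0.04000000000000001))
[ 0.60007019 -0.07592511  0.04      ] [ 0.66611691 -0.07247649  0.04      ] [ 0.63309355 -0.0742008   0.04      ] (np.float64(-0.0032816815887749583), np.float64(-0.0008191448109902493), np.float64(0.04000000000000001))
(np.float64(-0.0009783520008429774), np.float64(0.06596859551620486), np.float64(0.04600000000000001))
```

Emit:
{"fn": "drive_tool", "kwargs": {
  "commands": [
    [[0.002,0,0.02],[0.2,0.8,0]],
    [[0.002,0,0.02],[0,0,0]],
    [[0.002,0,0.02],[0,0,0]],
    [[0,0.02,0],[0,0,0]],
    [[0,0.02,0],[0,0,0]],
    [[0,0.015,0],[0,0,0]],
    [[0,0.008,0],[0,0,0]],
    [[0,0.002,0],[0,0,0]],
    [[0,0,0],[0,0,0]],
    [[0,0,0],[0,0,0]]
  ]
}}

```text
time_s: 14.9
ee_pos: [0.6337, -0.1923, -0.0149]
eef_rot: [-1.584, 0.001, -1.485]
contact_force: [-0.6, -0.5, -1.2]
grip_width: 0.0456
```

```bash
sed -i 's/G=np.array(\[0.632,/G=np.array([0.6333,/' h.py; python3 -c "
from h import *
plan(gate(-.125,0,-.0163),-85.15)
"
```

```text
at [ 0.6337 -0.1923 -0.0149] rot [-90.7   0.1 -85.1] t 14.9 w 0.045621571790278585
shift now-axes mm [4.1 1.3 9.9]
turn [ 0.73  0.05 -0.07]
shift after-turn axes mm [4.1 1.4 9.9]
```

Emit:
{"fn": "drive_tool", "kwargs": {
  "commands": [
    [[0.002,0,0.004],[0.7,0,0]],
    [[0.001,0,0.003],[0,0,0]],
    [[0,0,0.002],[0,0,0]],
    [[0,0.001,0.001],[0,0,0]],
    [[0,0,0],[0,0,0]],
    [[0,0,0],[0,0,0]],
    [[0,0,0],[0,0,0]],
    [[0,0,0],[0,0,0]],
    [[0,0,0],[0,0,0]],
    [[0,0,0],[0,0,0]]
  ]
}}

```text
time_s: 15.9
ee_pos: [0.6463, -0.1951, -0.0137]
eef_rot: [-1.567, -0.0, -1.486]
contact_force: [-0.1, 1.0, -0.6]
grip_width: 0.0452
```

Emit:
{"fn": "drive_tool", "kwargs": {
  "commands": [
    [[0,0,0],[0,0,0]],
    [[0,0,0],[0,0,0]],
    [[0,0,0],[0,0,0]],
    [[0,0,0],[0,0,0]],
    [[0,0,0],[0,0,0]],
    [[0,0,0],[0,0,0]],
    [[0,0,0],[0,0,0]],
    [[0,0,0],[0,0,0]],
    [[0,0,0],[0,0,0]],
    [[0,0,0],[0,0,0]]
  ],
  "jaw": 0.75
}}

```text
time_s: 16.9
ee_pos: [0.6468, -0.1951, -0.0131]
eef_rot: [-1.566, -0.0, -1.486]
contact_force: [-0.6, -1.2, -0.3]
grip_width: 0.0641
```

```bash
python3 -c "
from h import *
plan(gate(-.125,0,-.0163),-85.15)
print(get_obs()['contact_force'])
snap('wrist','w9')
"; python3 carts.py w9
```

```text
at [ 0.6468 -0.1951 -0.0131] rot [-89.7  -0.  -85.1] t 16.9 w 0.06405499769958903
shift now-axes mm [ 0.2  3.2 -3. ]
turn [-0.28  0.03  0.02]
shift after-turn axes mm [ 0.2  3.2 -3. ]
[-0.60554314 -1.2333859  -0.30875362]
w9 [108   0  72 224] [ 597.8 -125.4] [73.8 13.1] 78.5 z 0.0406
w9 [359   0  71 224] [ 676.7 -118.8] [12.9 73.6] 21.0 z 0.0407
w9 [218 226 121 148] [ 646.4 -195.8] [46.2 66.5] 4.7 z 0.0353
w9 [154 273  51  75] [ 608.3 -197.8] [14.2 23.3] 5.9 z 0.0369
w9 [353 274  51  74] [ 680.  -190.1] [22.8 14.2] 57.1 z 0.0368
w9 [  0 311  67  49] [ 543.2 -216.3] [ 8.7 27.6] 53.5 z 0.0308
w9 [  0 367  21  36] [ 535.2 -241.3] [17.7  8.2] 86.0 z 0.037
w9 [409 388  14  32] [ 706.6 -231.7] [17.1  3.5] 89.6 z 0.0425
```

View pics/w9.png

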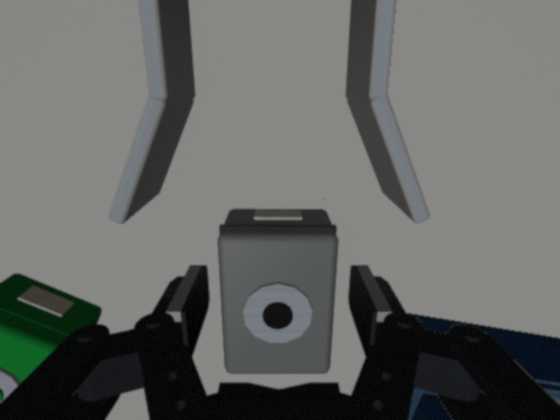

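Emit:
{"fn": "drive_tool", "kwargs": {
  "commands": [
    [[0,-0.03,-0.001],[0,0,0]],
    [[0,-0.04,0],[0,0,0]],
    [[0.02,0,0],[0,0,0]],
    [[0.03,0,0],[0,0,0]],
    [[0.02,0,0],[0,0,0]],
    [[0,0,0],[0,0,0]],
    [[0,0,0],[0,0,0]],
    [[0,0,0],[0,0,0]],
    [[0,0,0],[0,0,0]],
    [[0,0,0],[0,0,0]]
  ]
}}

```text
time_s: 17.95
ee_pos: [0.6517, -0.2613, 0.0594]
eef_rot: [-1.567, 0.003, -1.48]
contact_force: [-0.8, -0.9, -0.4]
grip_width: 0.0637
```

Emit:
{"fn": "drive_tool", "kwargs": {
  "commands": [
    [[0,0,0],[0,0,0]],
    [[0,0,0],[0,0,0]],
    [[0,0,0],[0,0,0]],
    [[0,0.02,0],[0,0,0]],
    [[0,0.02,0],[0,0,0]],
    [[0,0.02,0],[0,0,0]],
    [[0,0.01,0],[0,0,0]],
    [[0,0,0],[0,0,0]],
    [[0,0,0],[0,0,0]],
    [[0,0,0],[0,0,0]]
  ],
  "jaw": 0.17
}}

```text
time_s: 18.95
ee_pos: [0.6543, -0.2592, -0.0102]
eef_rot: [-1.563, 0.002, -1.477]
contact_force: [-0.5, 0.7, 0.3]
grip_width: 0.0144
```

```bash
python3 -c "
from h import *
o=get_obs();print(o['contact_force'],togate(o['ee_pos']))
plan(gate(-.115,0,-.013),-85.15)
snap('wrist','w10');snap('top','t10')
"
```

```text
[-0.53354079  0.71293984  0.31457797] (np.float64(-0.18930430022910905), np.float64(-0.005022608479828276), np.float64(-0.010239910020835963))
at [ 0.6543 -0.2592 -0.0102] rot [-89.5   0.1 -84.6] t 18.95 w 0.01438395039760548
shift now-axes mm [-74.3   2.9  -4.4]
turn [-0.45  0.51 -0.12]
shift after-turn axes mm [-74.3   2.8  -5. ]
```

View pics/w10.png

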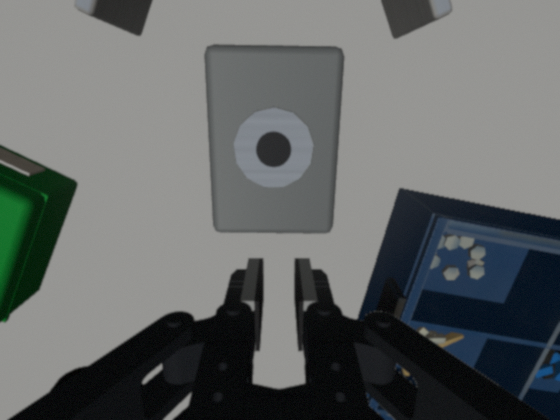

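Emit:
{"fn": "drive_tool", "kwargs": {
  "commands": [
    [[0,0.002,-0.004],[-0.4,0.5,0]],
    [[-0.01,0,0],[0,0,0]],
    [[-0.01,0,0],[0,0,0]],
    [[-0.012,0,0],[0,0,0]],
    [[-0.012,0,0],[0,0,0]],
    [[-0.012,0,0],[0,0,0]],
    [[-0.012,0,0],[0,0,0]],
    [[-0.012,0,0],[0,0,0]],
    [[-0.012,0,0],[0,0,0]],
    [[-0.008,0,0],[0,0,0]]
  ]
}}

```text
time_s: 20.05
ee_pos: [0.6419, -0.1505, -0.0103]
eef_rot: [-1.568, 0.001, -1.486]
contact_force: [-0.4, -0.4, 0.0]
grip_width: 0.0148
```

```bash
cat > st.py <<'E'
from h import *
import sys
o=get_obs();print(o['contact_force'].round(1) if hasattr(o['contact_force'],'round') else o['contact_force'],np.round(togate(o['ee_pos']),4),np.degrees(o['eef_rot']).round(1),o['time_s'])
for a in sys.argv[1:]:
    n,f=a.split(':'); snap(n,f)
E
python3 st.py wrist:w11
```

```text
[-0.4 -0.4  0. ] [-0.0799 -0.0018 -0.0103] [-89.8   0.1 -85.1] 20.05
```

View pics/w11.png

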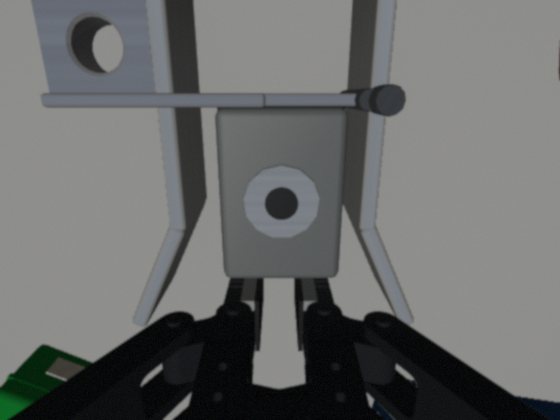

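Emit:
{"fn": "drive_tool", "kwargs": {
  "commands": [
    [[-0.012,0,-0.001],[0,0,0]],
    [[-0.012,0,0],[0,0,0]],
    [[-0.012,0,0],[0,0,0]],
    [[-0.012,0,0],[0,0,0]],
    [[-0.012,0,0],[0,0,0]],
    [[-0.012,0,0],[0,0,0]],
    [[-0.012,0,0],[0,0,0]],
    [[-0.012,0,0],[0,0,0]],
    [[-0.012,0,0],[0,0,0]],
    [[-0.008,0,0],[0,0,0]]
  ]
}}

```text
time_s: 21.1
ee_pos: [0.6299, -0.038, -0.011]
eef_rot: [-1.57, -0.011, -1.494]
contact_force: [-0.8, -2.5, 2.7]
grip_width: 0.0142
```

```bash
python3 st.py wrist:w12
```

```text
[-0.8 -2.5  2.7] [ 0.0331  0.0007 -0.011 ] [-90.   -0.6 -85.6] 21.1
```

View pics/w12.png

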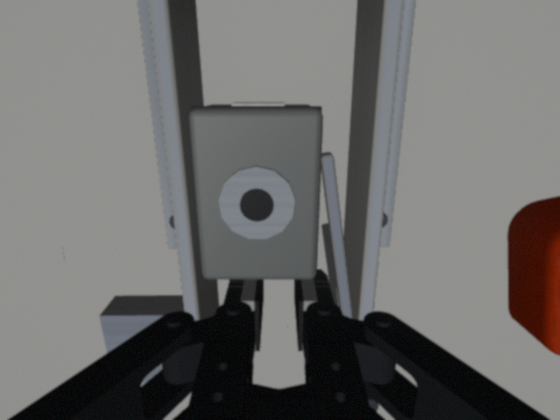

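Emit:
{"fn": "drive_tool", "kwargs": {
  "commands": [
    [[-0.01,0,-0.001],[0,0,0.5]],
    [[-0.01,0,0],[0,0,0]],
    [[-0.01,0,0],[0,0,0]],
    [[-0.01,0,0],[0,0,0]],
    [[-0.01,0,0],[0,0,0]],
    [[-0.006,0,0],[0,0,0]],
    [[0,0,0],[0,0,0]],
    [[0,0,0],[0,0,0]],
    [[0,0,0],[0,0,0]],
    [[0,0,0],[0,0,0]]
  ]
}}

```text
time_s: 22.15
ee_pos: [0.6216, 0.015, -0.0102]
eef_rot: [-1.576, -0.012, -1.501]
contact_force: [-0.6, -4.3, 3.2]
grip_width: 0.0144
```

```bash
python3 st.py wrist:w13
```

```text
[-0.6 -4.3  3.2] [ 0.0867  0.0044 -0.0102] [-90.3  -0.7 -86. ] 22.15
```

View pics/w13.png

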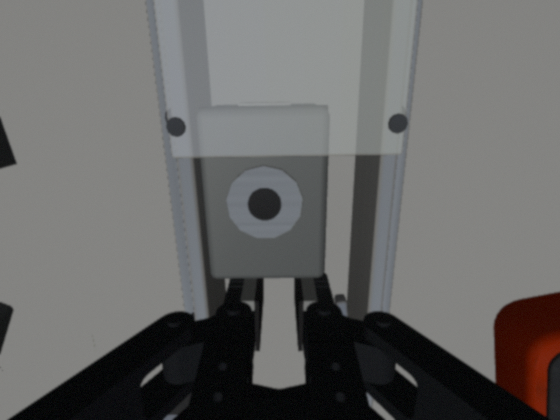

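Emit:
{"fn": "drive_tool", "kwargs": {
  "commands": [
    [[-0.003,0,0.003],[0,0,0]],
    [[0.004,0,0],[0,0,0]],
    [[0.002,-0.01,0],[0,0,0]],
    [[0,-0.025,0],[0,0,0]],
    [[0,-0.035,0],[0,0,0]],
    [[0,-0.035,0],[0,0,0]],
    [[0.02,-0.01,0],[0.3,-1,0.6]],
    [[0.04,0,0],[0,0,0]],
    [[0.02,0,0],[0,0,0]],
    [[0,0,0],[0,0,0]]
  ]
}}

```text
time_s: 23.2
ee_pos: [0.6315, -0.0581, 0.112]
eef_rot: [-1.572, 0.008, -1.472]
contact_force: [-0.0, -0.3, -0.7]
grip_width: 0.0145
```

```bash
python3 st.py wrist:w14 top:t14; python3 carts.py t14; python3 -c "
from h import *
plan([.4525,-.0398,.1],-113)"
```

```text
[-0.  -0.3 -0.7] [0.013  0.0007 0.112 ] [-90.1   0.4 -84.3] 23.2
t14 [358 136  68  24] [ 714.5 -316.7] [ 68.5 202.7] 0.1 z 0.0386
t14 [181 164 128  36] [610.5 127.7] [386.7 105. ] 89.4 z 0.0414
t14 [251 219  19  19] [467.2  78. ] [49.6 50.4] 9.8 z 0.0357
t14 [188 225  39  30] [431.9 237.1] [109.5  73.2] 79.1 z 0.0321
t14 [287 224  26  22] [448.8 -40.4] [65.8 46.1] 66.6 z 0.0339
t14 [ 33 242  12  30] [376.2 741.4] [91.4 15.8] 23.3 z 0.037
at [ 0.631  -0.0545  0.1117] rot [-90.1   0.5 -84.2] t 23.3 w 0.01466848646975223
shift now-axes mm [ -32.7   12.3 -176.1]
turn [ 0.21 28.84 -0.51]
shift after-turn axes mm [  56.2   11.7 -170.1]
```

View pics/w14.png

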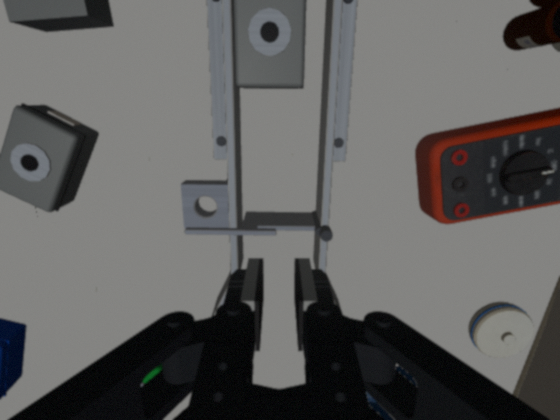

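View pics/t14.png

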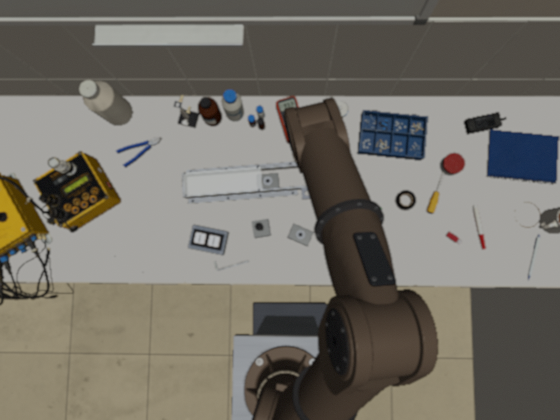

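Emit:
{"fn": "drive_tool", "kwargs": {
  "commands": [
    [[0,0,-0.03],[0,8,0]],
    [[0,0,-0.03],[0,8,0]],
    [[0,0,-0.03],[0,8,0]],
    [[0,0,-0.03],[0,4.8,0]],
    [[0.01,0,-0.02],[0,0,0]],
    [[0.01,0,-0.01],[0,0,0]],
    [[0.01,0,0],[0,0,0]],
    [[0,0,0],[0,0,0]],
    [[0,0,0],[0,0,0]],
    [[0,0,0],[0,0,0]]
  ],
  "jaw": 1
}}

```text
time_s: 24.3
ee_pos: [0.4679, -0.0375, 0.111]
eef_rot: [-1.581, 0.017, -1.97]
contact_force: [-0.2, 0.1, 0.6]
grip_width: 0.0854
```

```bash
python3 st.py wrist:w15; python3 carts.py w15; python3 -c "
from h import *
plan([.4525,-.0398,.0],-113)"
```

```text
[-0.2  0.1  0.6] [0.0474 0.162  0.111 ] [ -90.6    1.  -112.9] 24.3
w15 [164   0 104 108] [471.1  78.7] [50.1 50.3] 9.6 z 0.0372
w15 [384   0 176 215] [625.2 -18.4] [145.4 117.3] 77.2 z 0.0374
w15 [213  47  12  16] [473.   75.7] [9.  3.3] 29.3 z 0.0374
w15 [230 176  63  84] [452.6 -39.2] [65.7 46.1] 67.0 z 0.0353
w15 [462 197  30  99] [ 597.7 -120.7] [83.1 14.9] 80.8 z 0.0399
at [ 0.468  -0.0374  0.111 ] rot [ -90.6    1.  -112.9] t 24.35 w 0.08550482339017598
shift now-axes mm [ 10.1 110.9 -12.2]
turn [ 0.58  0.13 -1.  ]
shift after-turn axes mm [  8.2 111.  -13.3]
```

Emit:
{"fn": "drive_tool", "kwargs": {
  "commands": [
    [[0.004,0.01,-0.006],[0.6,0.1,-1]],
    [[0.003,0.02,-0.004],[0,0,0]],
    [[0,0.025,-0.002],[0,0,0]],
    [[0,0.02,0],[0,0,0]],
    [[0,0.015,0],[0,0,0]],
    [[0,0.008,0],[0,0,0]],
    [[0,0,0],[0,0,0]],
    [[0,0,0],[0,0,0]],
    [[0,0,0],[0,0,0]],
    [[0,0,0],[0,0,0]]
  ]
}}

```text
time_s: 25.35
ee_pos: [0.4614, -0.037, 0.0111]
eef_rot: [-1.564, 0.005, -1.972]
contact_force: [-0.5, -0.6, 0.6]
grip_width: 0.0855
```

```bash
python3 -c "
from h import *
plan([.4526,-.0394,-.0163],-113)"
```

```text
at [ 0.4614 -0.037   0.0111] rot [ -89.6    0.3 -113. ] t 25.35 w 0.08548296655762089
shift now-axes mm [ 5.8 27.3 -7.3]
turn [-0.37  0.03 -0.26]
shift after-turn axes mm [ 5.7 27.4 -7.2]
```

Emit:
{"fn": "drive_tool", "kwargs": {
  "commands": [
    [[0.004,0.002,-0.005],[-0.3,0,-0.2]],
    [[0.001,0.005,-0.002],[0,0,0]],
    [[0,0.006,0],[0,0,0]],
    [[0,0.006,0],[0,0,0]],
    [[0,0.004,0],[0,0,0]],
    [[0,0.001,0],[0,0,0]],
    [[0,0,0],[0,0,0]],
    [[0,0,0],[0,0,0]],
    [[0,0,0],[0,0,0]],
    [[0,0,0],[0,0,0]]
  ]
}}

```text
time_s: 26.35
ee_pos: [0.453, -0.0392, -0.0143]
eef_rot: [-1.568, 0.001, -1.972]
contact_force: [0.3, 0.1, 0.3]
grip_width: 0.0854
```

Emit:
{"fn": "drive_tool", "kwargs": {
  "commands": [
    [[0,0,0],[0,0,0]],
    [[0,0,0],[0,0,0]],
    [[0,0,0],[0,0,0]],
    [[0,0,0],[0,0,0]],
    [[0,0,0],[0,0,0]],
    [[0,0,0],[0,0,0]],
    [[0,0,0],[0,0,0]],
    [[0,0,0],[0,0,0]],
    [[0,0,0],[0,0,0]],
    [[0,0,0],[0,0,0]]
  ],
  "jaw": 0,
  "grip_force": 30
}}

```text
time_s: 27.35
ee_pos: [0.4533, -0.0392, -0.0138]
eef_rot: [-1.568, 0.001, -1.972]
contact_force: [0.6, 1.1, 0.2]
grip_width: 0.0452
```

```bash
python3 st.py wrist:w16; python3 -c "
from h import *
plan(gate(-.125,0,.055),-85.15)"
```

```text
[0.6 1.1 0.2] [ 0.0469  0.1766 -0.0138] [-8.98e+01  1.00e-01 -1.13e+02] 27.35
at [ 0.4534 -0.0392 -0.0138] rot [-8.98e+01  1.00e-01 -1.13e+02] t 27.4 w 0.04524900420737762
shift now-axes mm [ 69.4 -68.1 236.7]
turn [ -0.2  -27.84  -0.04]
shift after-turn axes mm [171.9 -68.8 176.6]
```

View pics/w16.png

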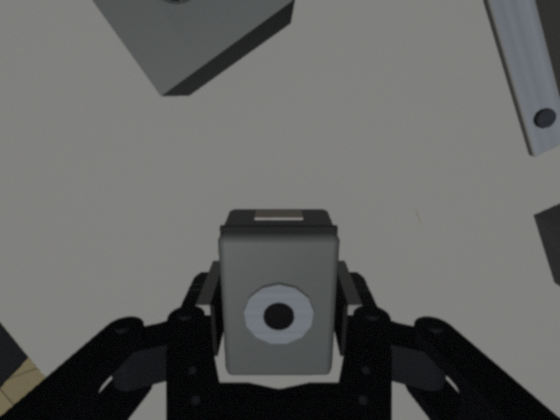

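Emit:
{"fn": "drive_tool", "kwargs": {
  "commands": [
    [[0,-0.02,0],[0,0,0]],
    [[0,-0.03,0],[0,0,0]],
    [[0.02,-0.02,0],[0,-7,0]],
    [[0.02,0,0],[0,-7,0]],
    [[0.02,0,0.01],[0,-7,0]],
    [[0.03,0,0.02],[0,-6.5,0]],
    [[0.03,0,0.03],[0,0,0]],
    [[0.025,0,0.025],[0,0,0]],
    [[0.01,0,0.02],[0,0,0]],
    [[0,0,0],[0,0,0]]
  ]
}}

```text
time_s: 28.4
ee_pos: [0.547, -0.192, 0.0576]
eef_rot: [-1.572, -0.001, -1.47]
contact_force: [-0.1, 0.4, -0.4]
grip_width: 0.0451
```

```bash
python3 -c "
from h import *
plan(gate(-.125,0,.055),-85.15)"
```

```text
at [ 0.547  -0.192   0.0576] rot [-90.1  -0.1 -84.2] t 28.4 w 0.045093452100428665
shift now-axes mm [13.3  2.5 96. ]
turn [0.06 0.94 0.08]
shift after-turn axes mm [11.7  2.6 96.2]
```

Emit:
{"fn": "drive_tool", "kwargs": {
  "commands": [
    [[0.006,0,0.01],[0,0.9,0]],
    [[0.006,0,0.025],[0,0,0]],
    [[0,0,0.03],[0,0,0]],
    [[0,0,0.02],[0,0,0]],
    [[0,0,0],[0,0,0]],
    [[0,0,0],[0,0,0]],
    [[0,0,0],[0,0,0]],
    [[0,0,0],[0,0,0]],
    [[0,0,0],[0,0,0]],
    [[0,0,0],[0,0,0]]
  ]
}}

```text
time_s: 29.4
ee_pos: [0.6256, -0.1954, 0.0537]
eef_rot: [-1.584, 0.001, -1.486]
contact_force: [0.1, -0.2, -0.5]
grip_width: 0.0459
```

```bash
python3 -c "
from h import *
plan(gate(-.125,0,-.0138),-85.15)"
```

```text
at [ 0.6256 -0.1954  0.0537] rot [-90.8   0.1 -85.2] t 29.4 w 0.04593106608313973
shift now-axes mm [ 1.8 67.2 19.1]
turn [ 0.78 -0.01 -0.05]
shift after-turn axes mm [ 1.7 67.5 18.2]
```

Emit:
{"fn": "drive_tool", "kwargs": {
  "commands": [
    [[0.001,0,0.012],[0.8,0,0]],
    [[0,0.01,0.005],[0,0,0]],
    [[0,0.02,0],[0,0,0]],
    [[0,0.017,0],[0,0,0]],
    [[0,0.012,0],[0,0,0]],
    [[0,0.005,0],[0,0,0]],
    [[0,0.002,0],[0,0,0]],
    [[0,0,0],[0,0,0]],
    [[0,0,0],[0,0,0]],
    [[0,0,0],[0,0,0]]
  ]
}}

```text
time_s: 30.4
ee_pos: [0.6481, -0.1954, -0.0128]
eef_rot: [-1.564, -0.001, -1.487]
contact_force: [0.7, -0.3, -2.4]
grip_width: 0.0456
```

```bash
python3 -c "
from h import *
plan(gate(-.125,0,-.0138),-85.15)"
```

```text
at [ 0.6481 -0.1954 -0.0128] rot [-89.6  -0.1 -85.2] t 30.4 w 0.04561586383600222
shift now-axes mm [-0.2  1.  -4.2]
turn [-0.38 -0.06  0.08]
shift after-turn axes mm [-0.2  1.  -4.2]
```

Slide 3 mm to centre, then release, retreat.

Emit:
{"fn": "drive_tool", "kwargs": {
  "commands": [
    [[0,0,-0.003],[-0.3,0,0]],
    [[0,0,0],[0,0,0]],
    [[0,0,0],[0,0,0]],
    [[0,0,0],[0,0,0]],
    [[0,0,0],[0,0,0]],
    [[0,0,0],[0,0,0]],
    [[0,0,0],[0,0,0]],
    [[0,0,0],[0,0,0]],
    [[0,0,0],[0,0,0]],
    [[0,0,0],[0,0,0]]
  ]
}}

```text
time_s: 31.4
ee_pos: [0.6447, -0.1957, -0.0134]
eef_rot: [-1.57, -0.001, -1.487]
contact_force: [0.7, 0.6, -0.7]
grip_width: 0.0454
```

Emit:
{"fn": "drive_tool", "kwargs": {
  "commands": [
    [[0,0,0],[0,0,0]],
    [[0,0,0],[0,0,0]],
    [[0,0,0],[0,0,0]],
    [[0,0,0],[0,0,0]],
    [[0,0,0],[0,0,0]],
    [[0,0,0],[0,0,0]],
    [[0,0,0],[0,0,0]],
    [[0,-0.01,0],[0,0,0]],
    [[0,-0.03,0],[0,0,0]],
    [[0,-0.03,0],[0,0,0]]
  ],
  "jaw": 0.75
}}

```text
time_s: 32.4
ee_pos: [0.642, -0.195, 0.0557]
eef_rot: [-1.577, 0.001, -1.487]
contact_force: [0.3, -1.3, 0.0]
grip_width: 0.0641
```

Emit:
{"fn": "drive_tool", "kwargs": {
  "commands": [
    [[0.02,0,0],[0,0,0]],
    [[0.03,0,0],[0,0,0]],
    [[0.02,0,0],[0,0,0]],
    [[0,0,0],[0,0,0]],
    [[0,0,0],[0,0,0]],
    [[0,0,0],[0,0,0]],
    [[0,0,0],[0,0,0]],
    [[0,0,0],[0,0,0]],
    [[0,0,0],[0,0,0]],
    [[0,0,0],[0,0,0]]
  ],
  "jaw": 0.17
}}

```text
time_s: 33.4
ee_pos: [0.6531, -0.2601, 0.0665]
eef_rot: [-1.565, 0.001, -1.479]
contact_force: [0.0, 0.2, 0.4]
grip_width: 0.0144
```

```bash
python3 st.py wrist:w17; python3 -c "
from h import *
plan(gate(-.187,0,-.013),-85.15)"; python3 carts.py w17
```

```text
[0.  0.2 0.4] [-0.1901 -0.0038  0.0665] [-89.7   0.1 -84.7] 33.4
at [ 0.6531 -0.26    0.0665] rot [-89.7   0.1 -84.7] t 33.45 w 0.014624981755101251
shift now-axes mm [-3.  79.5 -4.2]
turn [-0.31  0.41 -0.06]
shift after-turn axes mm [-3.  79.5 -3.8]
w17 [162   0  35  51] [ 591.7 -148.1] [27.   6.8] 69.8 z 0.0403
w17 [346   0  35  52] [ 686.5 -139.9] [ 6.4 27.6] 30.1 z 0.0404
w17 [232  63  85 120] [ 645.  -196.5] [46.1 65.8] 4.6 z 0.0354
w17 [ 19 124 111 126] [ 527.3 -245. ] [66.3 46.3] 66.8 z 0.0323
w17 [334 165 119 150] [ 723.1 -266.1] [102.2  53.9] 84.9 z 0.0405
w17 [ 42 169  50  46] [ 526.3 -245.4] [29.1 28.2] 43.5 z 0.0371
w17 [384 310  28  13] [ 741.2 -317.6] [ 3.2 17.2] 82.9 z 0.0306
```

View pics/w17.png

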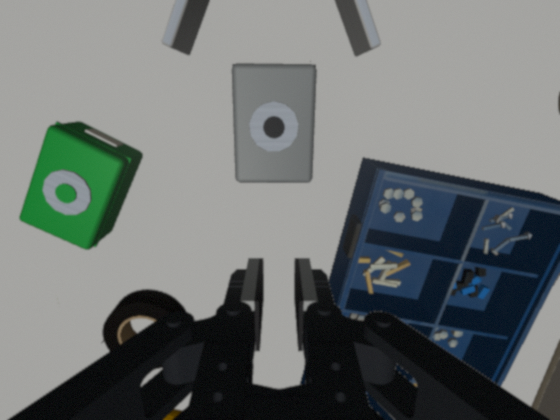

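Cartridge at pixel (274,123), aligned with the mouth. Descend behind it and push.

Emit:
{"fn": "drive_tool", "kwargs": {
  "commands": [
    [[0,0.01,-0.004],[-0.3,0.4,0]],
    [[0,0.02,0],[0,0,0]],
    [[0,0.02,0],[0,0,0]],
    [[0,0.015,0],[0,0,0]],
    [[0,0.01,0],[0,0,0]],
    [[0,0.004,0],[0,0,0]],
    [[0,0,0],[0,0,0]],
    [[0,0,0],[0,0,0]],
    [[0,0,0],[0,0,0]],
    [[0,0,0],[0,0,0]]
  ]
}}

```text
time_s: 34.45
ee_pos: [0.649, -0.2607, -0.0163]
eef_rot: [-1.57, 0.0, -1.488]
contact_force: [-0.7, 0.4, 0.5]
grip_width: 0.0143
```

```bash
python3 -c "
from h import *
plan(gate(-.08,0,-.013),-85.15)"
```

```text
at [ 0.649  -0.2607 -0.0163] rot [-90.    0.  -85.3] t 34.45 w 0.01434622360691509
shift now-axes mm [-110.3   -3.3    0.2]
turn [-0.02 -0.11 -0.02]
shift after-turn axes mm [-110.3   -3.3    0.4]
```

Emit:
{"fn": "drive_tool", "kwargs": {
  "commands": [
    [[-0.008,-0.003,0],[0,0,0]],
    [[-0.012,0,0],[0,0,0]],
    [[-0.012,0,0],[0,0,0]],
    [[-0.012,0,0],[0,0,0]],
    [[-0.012,0,0],[0,0,0]],
    [[-0.012,0,0],[0,0,0]],
    [[-0.012,0,0],[0,0,0]],
    [[-0.012,0,0],[0,0,0]],
    [[-0.012,0,0],[0,0,0]],
    [[-0.008,0,0],[0,0,0]]
  ]
}}

```text
time_s: 35.45
ee_pos: [0.639, -0.1423, -0.0115]
eef_rot: [-1.57, -0.005, -1.489]
contact_force: [-2.9, -11.3, 2.9]
grip_width: 0.0145
```

```bash
python3 st.py wrist:w18
```

```text
[ -2.9 -11.3   2.9] [-0.0715  0.0004 -0.0115] [-89.9  -0.3 -85.3] 35.45
```

View pics/w18.png

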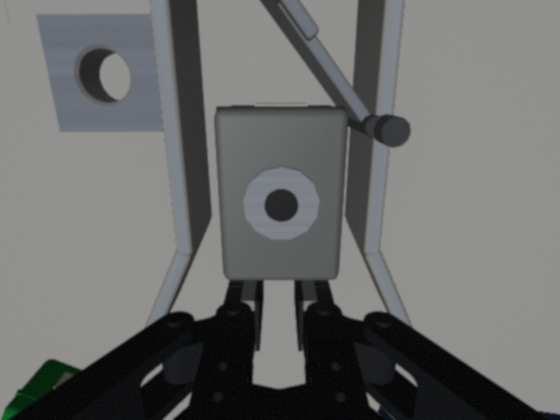

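Flap opening as expected; continue.

Emit:
{"fn": "drive_tool", "kwargs": {
  "commands": [
    [[-0.012,0,0],[0,0,0]],
    [[-0.012,0,0],[0,0,0]],
    [[-0.012,0,0],[0,0,0]],
    [[-0.012,0,0],[0,0,0]],
    [[-0.012,0,0],[0,0,0]],
    [[-0.012,0,0],[0,0,0]],
    [[-0.012,0,0],[0,0,0]],
    [[-0.01,0,0],[0,0,0]],
    [[-0.01,0,0],[0,0,0]],
    [[-0.008,0,0],[0,0,0]]
  ]
}}

```text
time_s: 36.5
ee_pos: [0.6299, -0.0328, -0.0117]
eef_rot: [-1.57, -0.017, -1.498]
contact_force: [-2.8, -7.2, 5.9]
grip_width: 0.0151
```

```bash
python3 st.py wrist:w19
```

```text
[-2.8 -7.2  5.9] [ 0.0384  0.0002 -0.0117] [-89.9  -1.  -85.8] 36.5
```

View pics/w19.png

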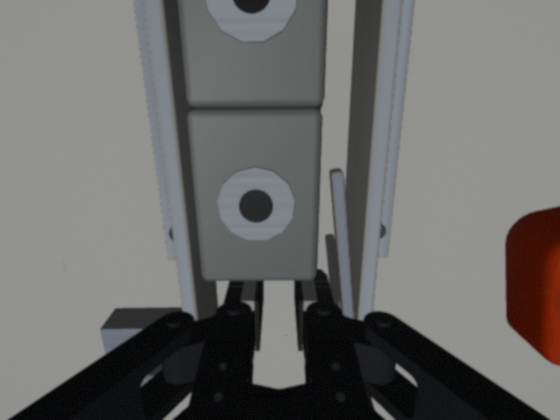

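Emit:
{"fn": "drive_tool", "kwargs": {
  "commands": [
    [[-0.01,0,0],[0,-0.3,0.8]],
    [[-0.01,0,0.001],[0,0,0]],
    [[-0.01,0,0.001],[0,0,0]],
    [[-0.01,0,0.001],[0,0,0]],
    [[-0.01,0,0],[0,0,0]],
    [[-0.006,0,0],[0,0,0]],
    [[0,0,0],[0,0,0]],
    [[0,0,0],[0,0,0]],
    [[0,0,0],[0,0,0]],
    [[0,0,0],[0,0,0]]
  ]
}}

```text
time_s: 37.55
ee_pos: [0.6238, 0.0012, -0.0098]
eef_rot: [-1.582, -0.035, -1.514]
contact_force: [-1.1, -3.3, 3.4]
grip_width: 0.0142
```

```bash
python3 st.py wrist:w20
```

```text
[-1.1 -3.3  3.4] [ 0.0727  0.0033 -0.0098] [-90.6  -2.  -86.8] 37.55
```

View pics/w20.png

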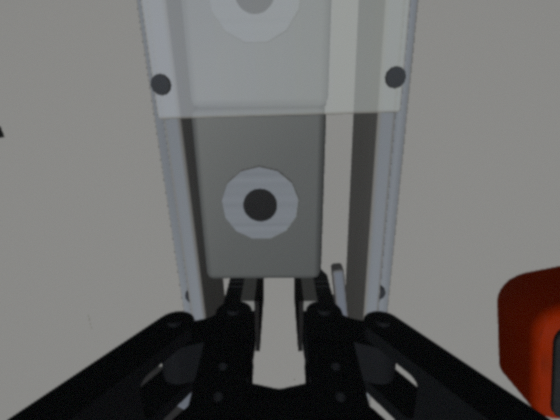

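```bash
python3 -c "
from h import *
plan(gate(.09,0.001,-.011),-85.15)"
```

```text
at [ 0.6239  0.0011 -0.0098] rot [-90.6  -2.  -86.8] t 37.6 w 0.01472356214374411
shift now-axes mm [-17.4   0.6   1.8]
turn [ 0.65 -1.63  2.01]
shift after-turn axes mm [-17.3   1.2   2.3]
```

Emit:
{"fn": "drive_tool", "kwargs": {
  "commands": [
    [[-0.008,0,0.001],[0.3,-0.8,1]],
    [[-0.01,0,0.001],[0.3,-0.8,1]],
    [[-0.01,0,0],[0,0,0]],
    [[-0.006,0,0],[0,0,0]],
    [[0,0,0],[0,0,0]],
    [[0,0,0],[0,0,0]],
    [[0,0,0],[0,0,0]],
    [[0,0,0],[0,0,0]],
    [[0,0,0],[0,0,0]],
    [[0,0,0],[0,0,0]]
  ]
}}

```text
time_s: 38.6
ee_pos: [0.6206, 0.0204, -0.0103]
eef_rot: [-1.58, -0.015, -1.498]
contact_force: [-1.7, -2.2, 3.6]
grip_width: 0.0145
```

```bash
python3 st.py
```

```text
[-1.7 -2.2  3.6] [ 0.0921  0.005  -0.0103] [-90.5  -0.9 -85.8] 38.6
```

Rear end at ≈ 103 mm. Lift out as before.

Emit:
{"fn": "drive_tool", "kwargs": {
  "commands": [
    [[-0.001,0,0.003],[0,0,0]],
    [[0.005,0,0],[0,0,0]],
    [[0.002,-0.01,0],[0,0,0]],
    [[0,-0.025,0],[0,0,0]],
    [[0,-0.035,0],[0,0,0]],
    [[0,-0.035,0],[0,0,0]],
    [[0.02,-0.01,0],[0.3,-1,0.6]],
    [[0.04,0,0],[0,0,0]],
    [[0.02,0,0],[0,0,0]],
    [[0,0,0],[0,0,0]]
  ]
}}

```text
time_s: 39.6
ee_pos: [0.632, -0.054, 0.1111]
eef_rot: [-1.575, 0.006, -1.466]
contact_force: [0.6, 0.2, 0.1]
grip_width: 0.0144
```

```bash
python3 st.py; python3 st.py wrist:w21 top:t21
```

```text
[0.6 0.2 0.1] [ 1.710e-02 -1.000e-04  1.111e-01] [-90.3   0.4 -84. ] 39.6
[0.6 0.2 0.1] [ 1.710e-02 -1.000e-04  1.111e-01] [-90.3   0.4 -84. ] 39.6
```

View pics/w21.png

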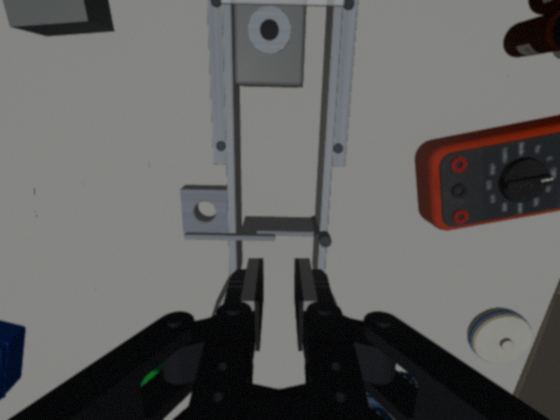

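View pics/t21.png

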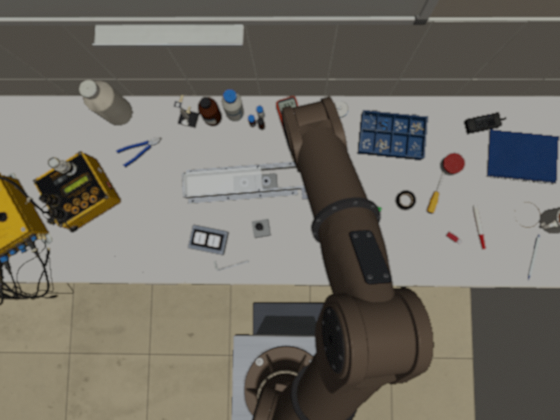

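```bash
python3 -c "
from h import *
plan([.471,.0788,.15],-85)"
```

```text
at [ 0.6315 -0.0504  0.1108] rot [-90.3   0.5 -83.8] t 39.7 w 0.014482835220321563
shift now-axes mm [-146.   -37.2 -145.9]
turn [ 0.3   1.17 -0.47]
shift after-turn axes mm [-142.7  -39.2 -148.6]
```

Emit:
{"fn": "drive_tool", "kwargs": {
  "commands": [
    [[-0.01,-0.01,-0.02],[0.3,1.1,-0.5]],
    [[-0.015,-0.01,-0.03],[0,0,0]],
    [[-0.015,-0.01,-0.03],[0,0,0]],
    [[-0.015,0,-0.03],[0,0,0]],
    [[-0.015,0,-0.02],[0,0,0]],
    [[-0.005,0,-0.008],[0,0,0]],
    [[0,0,0],[0,0,0]],
    [[0,0,0],[0,0,0]],
    [[0,0,0],[0,0,0]],
    [[0,0,0],[0,0,0]]
  ],
  "jaw": 1
}}

```text
time_s: 40.7
ee_pos: [0.4824, 0.0283, 0.1407]
eef_rot: [-1.57, 0.007, -1.465]
contact_force: [0.3, -0.4, 1.3]
grip_width: 0.0855
```

```bash
python3 st.py wrist:w22; python3 -c "
from h import *
plan([.471,.0788,.11],-85)
im,d,K,E=load('w22')
v,u=np.mgrid[0:420,0:560]
r=np.stack([(u-K[0,2])/K[0,0],-(v-K[1,2])/K[1,1],-np.ones_like(u,float)],-1)
P=E[:3,3]+(r*d[...,None])@E[:3,:3].T
g=(abs(P[...,0]-.47)<.04)&(abs(P[...,1]-.08)<.04)
for lo,hi in [(.105,.12),(.075,.105),(.03,.045)]:
    q=P[g&(P[...,2]>lo)&(P[...,2]<hi)]; 
    if len(q)>3: print(lo,len(q),q.mean(0).round(4),cv2.minEnclosingCircle((q[:,:2]*1000).astype(np.float32)),np.median(q[:,2]))
"
```

```text
[ 0.3 -0.4  1.3] [0.1117 0.1419 0.1407] [-89.9   0.4 -83.9] 40.7
at [0.4825 0.0282 0.1407] rot [-89.9   0.4 -84. ] t 40.75 w 0.0850899842912466
shift now-axes mm [-51.3  31.   -6.1]
turn [-0.05  1.04 -0.39]
shift after-turn axes mm [-51.4  30.7  -7. ]
0.105 1132 [0.4711 0.0793 0.112 ] ((471.0557556152344, 78.95299530029297), 10.831361770629883) 0.11213054060883752
0.075 145 [0.4715 0.0872 0.0968] ((471.0877380371094, 79.03105163574219), 11.246312141418457) 0.10124800556197489
0.03 2959 [0.4715 0.0836 0.0372] ((471.42034912109375, 78.77885437011719), 34.983245849609375) 0.03725841179972783
```

View pics/w22.png

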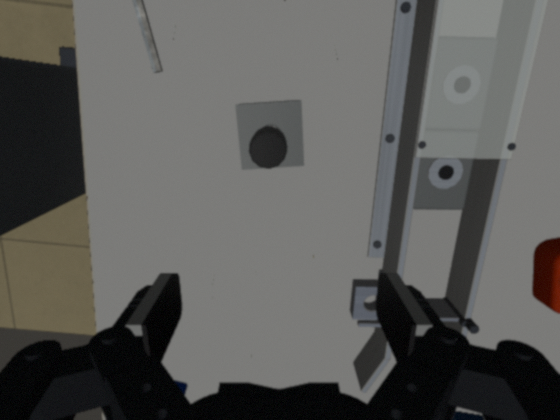

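Emit:
{"fn": "drive_tool", "kwargs": {
  "commands": [
    [[-0.015,0,-0.003],[0,1,-0.4]],
    [[-0.02,0,-0.003],[0,0,0]],
    [[-0.013,0,-0.001],[0,0,0]],
    [[0,0.01,0],[0,0,0]],
    [[0,0.015,0],[0,0,0]],
    [[0,0.01,0],[0,0,0]],
    [[0,0,0],[0,0,0]],
    [[0,0,0],[0,0,0]],
    [[0,0,0],[0,0,0]],
    [[0,0,0],[0,0,0]]
  ]
}}

```text
time_s: 41.75
ee_pos: [0.4747, 0.0711, 0.1018]
eef_rot: [-1.571, -0.001, -1.493]
contact_force: [-0.1, -0.1, 0.5]
grip_width: 0.0852
```

```bash
python3 st.py;  python3 -c "
from h import *
plan([.4711,.079,.055],-85)"
```

```text
[-0.1 -0.1  0.5] [0.155  0.1461 0.1018] [-90.   -0.  -85.6] 41.75
at [0.4747 0.0711 0.1018] rot [-90.   -0.  -85.6] t 41.75 w 0.08519834753821982
shift now-axes mm [-8.2 46.8 -2.9]
turn [ 0.02 -0.56  0.04]
shift after-turn axes mm [-8.2 46.8 -2.9]
```

Emit:
{"fn": "drive_tool", "kwargs": {
  "commands": [
    [[-0.006,0,-0.002],[0,-0.5,0]],
    [[-0.002,0.005,-0.001],[0,0,0]],
    [[0,0.01,0],[0,0,0]],
    [[0,0.012,0],[0,0,0]],
    [[0,0.01,0],[0,0,0]],
    [[0,0.005,0],[0,0,0]],
    [[0,0.002,0],[0,0,0]],
    [[0,0,0],[0,0,0]],
    [[0,0,0],[0,0,0]],
    [[0,0,0],[0,0,0]]
  ]
}}

```text
time_s: 42.75
ee_pos: [0.4708, 0.0796, 0.0541]
eef_rot: [-1.571, -0.001, -1.483]
contact_force: [0.3, -0.0, 0.6]
grip_width: 0.0851
```

```bash
python3 st.py wrist:w23;  python3 -c "
from h import *
plan([.4711,.079,.055],-85)"
```

```text
[ 0.3 -0.   0.6] [0.1638 0.1492 0.0541] [-90.  -0. -85.] 42.75
at [0.4709 0.0796 0.0541] rot [-90.  -0. -85.] t 42.8 w 0.08537124105620862
shift now-axes mm [ 0.6 -0.9  0.1]
turn [-0.01  0.01  0.04]
shift after-turn axes mm [ 0.6 -0.9  0.1]
```

View pics/w23.png

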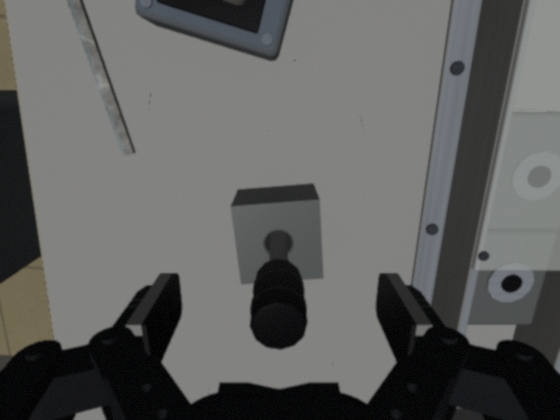

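Pin grip at (279,310), centred between the fingers. Close.

Emit:
{"fn": "drive_tool", "kwargs": {
  "commands": [
    [[0,0,0],[0,0,0]],
    [[0,0,0],[0,0,0]],
    [[0,0,0],[0,0,0]],
    [[0,0,0],[0,0,0]],
    [[0,0,0],[0,0,0]],
    [[0,0,0],[0,0,0]],
    [[0,0,0],[0,0,0]],
    [[0,0,0],[0,0,0]],
    [[0,0,0],[0,0,0]],
    [[0,0,0],[0,0,0]]
  ],
  "jaw": 0,
  "grip_force": 50
}}

```text
time_s: 43.8
ee_pos: [0.4714, 0.0796, 0.0551]
eef_rot: [-1.569, -0.001, -1.484]
contact_force: [-1.0, -0.2, 1.1]
grip_width: 0.0206
```

```bash
python3 st.py wrist:w24;  python3 -c "
from h import *
plan(gate(.016,.054,.11),-85)"
```

```text
[-1.  -0.2  1.1] [0.1638 0.1486 0.0551] [-89.9  -0.  -85. ] 43.8
at [0.4714 0.0797 0.0551] rot [-89.9  -0.  -85. ] t 43.85 w 0.02052385704641479
shift now-axes mm [148.1 -54.6  94.3]
turn [-0.1  -0.01  0.04]
shift after-turn axes mm [148.1 -54.9  94.2]
```

View pics/w24.png

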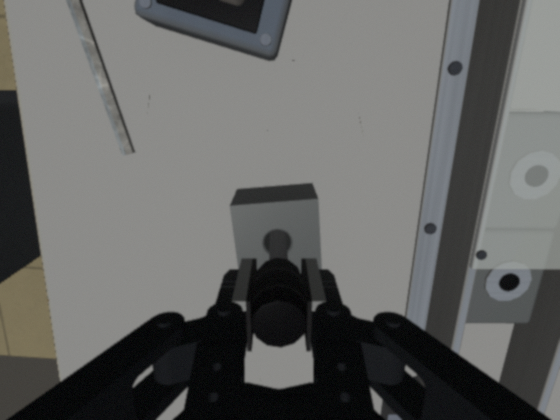

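Emit:
{"fn": "drive_tool", "kwargs": {
  "commands": [
    [[0,-0.015,0],[0,0,0]],
    [[0,-0.025,0],[0,0,0]],
    [[0,-0.02,0],[0,0,0]],
    [[0.02,0,0.015],[0,0,0]],
    [[0.03,0,0.02],[0,0,0]],
    [[0.03,0,0.02],[0,0,0]],
    [[0.02,0,0.01],[0,0,0]],
    [[0.01,0,0.008],[0,0,0]],
    [[0,0,0],[0,0,0]],
    [[0,0,0],[0,0,0]]
  ]
}}

```text
time_s: 44.85
ee_pos: [0.5551, -0.0253, 0.1163]
eef_rot: [-1.571, 0.0, -1.48]
contact_force: [-0.7, 0.3, -0.6]
grip_width: 0.0205
```

```bash
python3 st.py; python3 st.py wrist:w25;  python3 -c "
from h import *
plan(gate(.016,.054,.11),-85)"
```

```text
[-0.7  0.3 -0.6] [0.0522 0.0741 0.1163] [-90.    0.  -84.8] 44.85
[-0.7  0.3 -0.6] [0.0522 0.0741 0.1163] [-90.    0.  -84.8] 44.85
at [ 0.555  -0.0251  0.1163] rot [-90.    0.  -84.8] t 44.9 w 0.02035700769343568
shift now-axes mm [36.5  6.3 19.9]
turn [ 0.02  0.25 -0.  ]
shift after-turn axes mm [36.4  6.3 20. ]
```

View pics/w25.png

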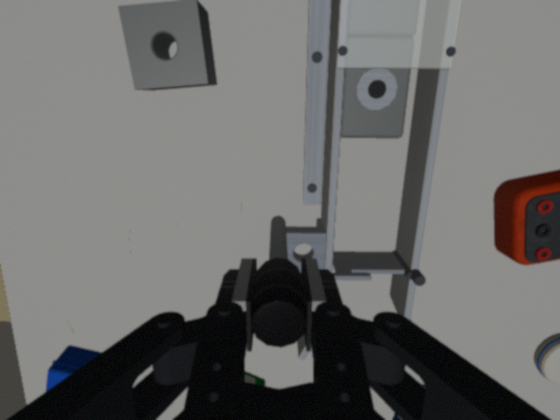

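```bash
python3 -c "
from h import *
print('pred',gate(.016,.054))
im,d,K,E=load('w25'); print('w25',onz(K,E,303,250,.038), onz(K,E,287,234,.038), onz(K,E,327,234,.038))
im5,d,K,E=load('w5'); cv2.imwrite('pics/a.png',cv2.resize(im5[30:130,390:490],None,fx=6,fy=6)[:,:,::-1])
im5,d,K,E=load('w15'); cv2.imwrite('pics/b.png',im5[:,:,::-1])
"
```

```text
pred [ 0.5781424 -0.0596206  0.       ]
w25 [ 0.57753398 -0.05801648  0.038     ] [ 0.56373339 -0.0456417   0.038     ] [ 0.5944314  -0.04288464  0.038     ]
```

View pics/a.png

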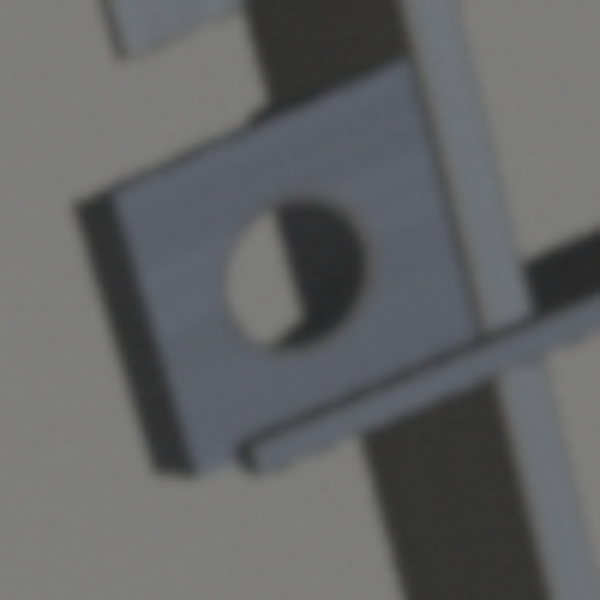

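View pics/b.png

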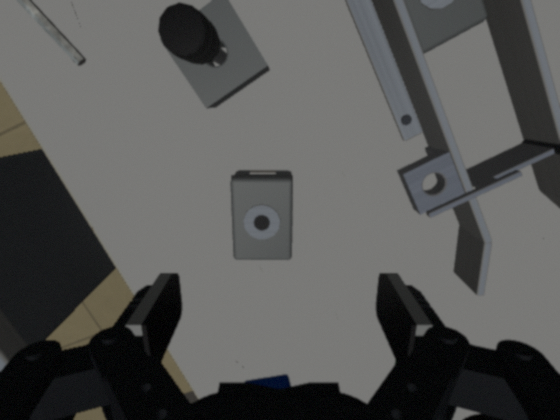

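```bash
python3 -c "
from h import *
im5,d,K,E=load('w5'); print(onz(K,E,390+297/6,30+275/6,.038))
im5,d,K,E=load('w15'); print(onz(K,E,433,183,.038))
h=np.array([.578,-.0595,.11])
plan(h,-85)
"
```

```text
[ 0.57841872 -0.06050636  0.038     ]
[ 0.57775903 -0.05972691  0.038     ]
at [ 0.555  -0.0251  0.1163] rot [-90.    0.  -84.8] t 44.9 w 0.02035700769343568
shift now-axes mm [36.3  6.3 19.7]
turn [ 0.02  0.25 -0.  ]
shift after-turn axes mm [36.3  6.3 19.9]
```

Emit:
{"fn": "drive_tool", "kwargs": {
  "commands": [
    [[0.012,0,0.007],[0,0.2,0]],
    [[0.012,0,0.006],[0,0,0]],
    [[0.008,0,0.004],[0,0,0]],
    [[0.003,0,0.001],[0,0,0]],
    [[0,0,0],[0,0,0]],
    [[0,0,0],[0,0,0]],
    [[0,0,0],[0,0,0]],
    [[0,0,0],[0,0,0]],
    [[0,0,0],[0,0,0]],
    [[0,0,0],[0,0,0]]
  ]
}}

```text
time_s: 45.9
ee_pos: [0.5764, -0.0574, 0.1166]
eef_rot: [-1.572, 0.001, -1.478]
contact_force: [-0.2, 0.1, -1.2]
grip_width: 0.0205
```

```bash
python3 -c "
from h import *
plan([.578,-.06,.1],-85)
snap('side','s26')
"
```

```text
at [ 0.5764 -0.0574  0.1166] rot [-90.1   0.1 -84.7] t 45.9 w 0.020493827003610587
shift now-axes mm [ 2.7 16.6  1.4]
turn [ 0.06  0.33 -0.05]
shift after-turn axes mm [ 2.7 16.6  1.4]
```

Emit:
{"fn": "drive_tool", "kwargs": {
  "commands": [
    [[0.0025,0,0.0014],[0,0.3,0]],
    [[0,0.002,0],[0,0,0]],
    [[0,0.005,0],[0,0,0]],
    [[0,0.005,0],[0,0,0]],
    [[0,0.003,0],[0,0,0]],
    [[0,0,0],[0,0,0]],
    [[0,0,0],[0,0,0]],
    [[0,0,0],[0,0,0]],
    [[0,0,0],[0,0,0]],
    [[0,0,0],[0,0,0]]
  ]
}}

```text
time_s: 46.95
ee_pos: [0.578, -0.0599, 0.0999]
eef_rot: [-1.572, 0.001, -1.483]
contact_force: [0.5, -0.3, -0.7]
grip_width: 0.0205
```

```bash
python3 -c "
from h import *
plan([.578,-.06,.0551],-85)
im,d,c=snap('side','s27');snap('wrist','w27')
cv2.imwrite('pics/s27c.png',cv2.resize(im[150:250,210:330],None,fx=5,fy=5,interpolation=cv2.INTER_CUBIC)[:,:,::-1])
"
```

```text
at [ 0.578  -0.0599  0.0999] rot [-90.1   0.1 -85. ] t 46.95 w 0.020499882690492792
shift now-axes mm [ 0.2 44.8  0.1]
turn [ 0.09  0.02 -0.06]
shift after-turn axes mm [ 0.1 44.8  0. ]
```

View pics/s27c.png

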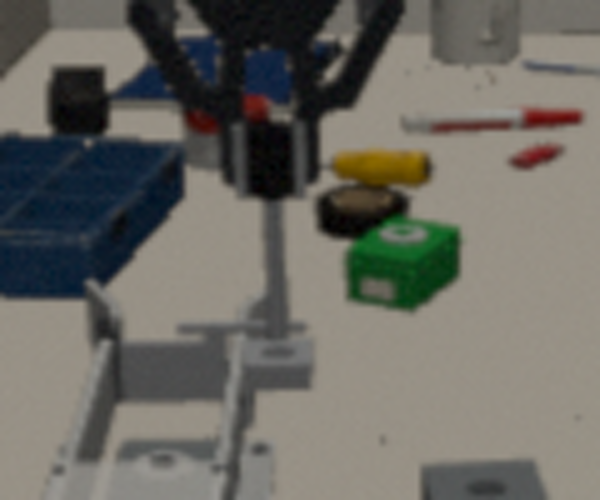

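View pics/w27.png

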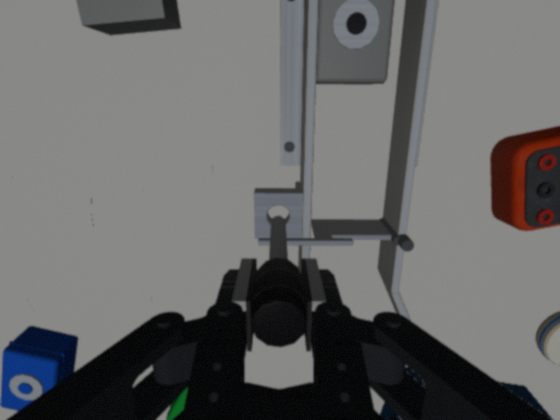

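```bash
python3 -c "
from h import *
for f in ['s27','w27']:
    im,d,K,E=load(f)
    s=(lambda p:((p[0]-210)*5,(p[1]-150)*5)) if f[0]=='s' else (lambda p:p)
    for n,p in [('foot',[.578,-.0599,.0448]),('shafttop',[.578,-.0599,.12]),('hole',[.578,-.06,.038])]: print(f,n,s(proj(K,E,p)))
"
```

```text
s27 foot (np.float64(277.5949075908258), np.float64(338.269508105858))
s27 shafttop (np.float64(272.98110287544006), np.float64(194.942714187288))
s27 hole (np.float64(278.02340009401547), np.float64(350.7391911460677))
w27 foot (np.float64(278.2083478546926), np.float64(218.92009123398753))
w27 shafttop (np.float64(277.9735259713543), np.float64(273.64306598214745))
w27 hole (np.float64(278.2105519149406), np.float64(215.7052568603395))
```

Emit:
{"fn": "drive_tool", "kwargs": {
  "commands": [
    [[0,0.004,0],[0,0,0]],
    [[0,0.005,0],[0,0,0]],
    [[0,0.005,0],[0,0,0]],
    [[0,0.005,0],[0,0,0]],
    [[0,0.003,0],[0,0,0]],
    [[0,0,0],[0,0,0]],
    [[0,0,0],[0,0,0]],
    [[0,0,0],[0,0,0]],
    [[0,0,0],[0,0,0]],
    [[0,0,0],[0,0,0]]
  ]
}}

```text
time_s: 48.05
ee_pos: [0.5779, -0.0598, 0.0758]
eef_rot: [-1.573, 0.001, -1.483]
contact_force: [-0.0, 0.1, -0.0]
grip_width: 0.0206
```

```bash
python3 -c "
from h import *
plan([.578,-.06,.0551],-85)
im,d,c=snap('side','s28')
cv2.imwrite('pics/s28c.png',cv2.resize(im[150:250,210:330],None,fx=5,fy=5,interpolation=cv2.INTER_CUBIC)[:,:,::-1])
"
```

```text
at [ 0.5779 -0.0598  0.0758] rot [-90.1   0.1 -85. ] t 48.05 w 0.02062717618155694
shift now-axes mm [ 0.2 20.7  0.1]
turn [ 0.1   0.02 -0.07]
shift after-turn axes mm [ 0.2 20.7  0.1]
```

View pics/s28c.png

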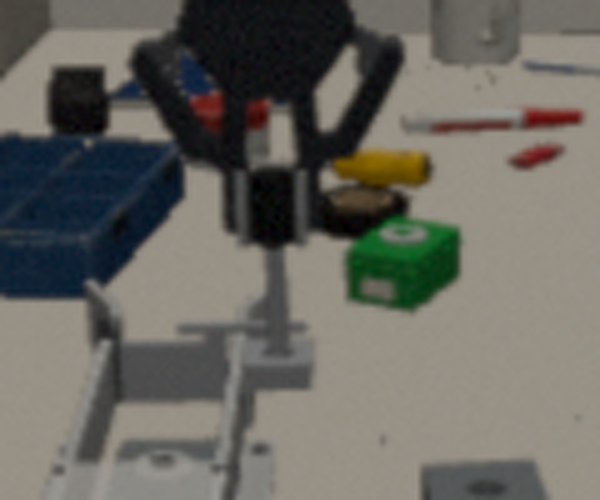

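In the hole, no force. Lower the rest (≈20 mm) and release.

Emit:
{"fn": "drive_tool", "kwargs": {
  "commands": [
    [[0,0.004,0],[0,0,0]],
    [[0,0.005,0],[0,0,0]],
    [[0,0.005,0],[0,0,0]],
    [[0,0.003,0],[0,0,0]],
    [[0,0.002,0],[0,0,0]],
    [[0,0,0],[0,0,0]],
    [[0,0,0],[0,0,0]],
    [[0,0,0],[0,0,0]],
    [[0,0,0],[0,0,0]],
    [[0,0,0],[0,0,0]]
  ]
}}

```text
time_s: 49.1
ee_pos: [0.578, -0.0599, 0.0552]
eef_rot: [-1.572, 0.001, -1.483]
contact_force: [0.3, 1.2, -0.1]
grip_width: 0.0205
```

Emit:
{"fn": "drive_tool", "kwargs": {
  "commands": [
    [[0,0,0],[0,0,0]],
    [[0,0,0],[0,0,0]],
    [[0,0,0],[0,0,0]],
    [[0,0,0],[0,0,0]],
    [[0,0,0],[0,0,0]],
    [[0,0,0],[0,0,0]],
    [[0,0,0],[0,0,0]],
    [[0,0,0],[0,0,0]],
    [[0,0,0],[0,0,0]],
    [[0,0,0],[0,0,0]]
  ],
  "jaw": 0.7
}}

```text
time_s: 50.1
ee_pos: [0.5783, -0.0598, 0.0556]
eef_rot: [-1.571, 0.001, -1.483]
contact_force: [-0.2, -0.5, 1.0]
grip_width: 0.06
```

```bash
python3 st.py wrist:w29; python3 -c "
from h import *
im,d,c=snap('side','s29')
cv2.imwrite('pics/s29c.png',cv2.resize(im[150:250,210:330],None,fx=5,fy=5,interpolation=cv2.INTER_CUBIC)[:,:,::-1])
"
```

```text
[-0.2 -0.5  1. ] [0.0158 0.0538 0.0556] [-90.    0.1 -85. ] 50.1
```

View pics/s29c.png

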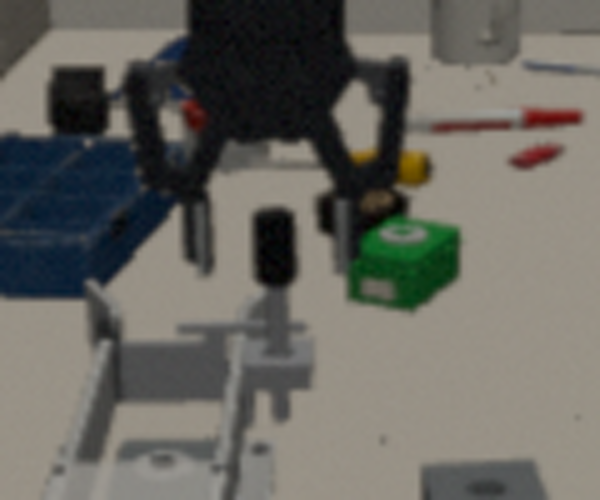

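View pics/w29.png

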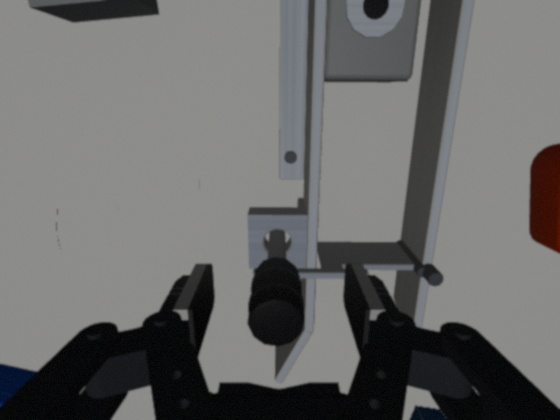

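Emit:
{"fn": "drive_tool", "kwargs": {
  "commands": [
    [[0,-0.01,0],[0,0,0]],
    [[0,-0.025,0],[0,0,0]],
    [[0,-0.035,0],[0,0,0]],
    [[0,-0.02,0],[0,0,0]],
    [[-0.02,0,-0.01],[0,0,0]],
    [[-0.045,0,-0.02],[0,0,0]],
    [[-0.045,0,-0.02],[0,0,0]],
    [[-0.045,0,-0.02],[0,0,0]],
    [[-0.04,0,-0.02],[0,0,0]],
    [[-0.03,0,-0.01],[0,0,0]]
  ]
}}

```text
time_s: 51.2
ee_pos: [0.4596, 0.1577, 0.156]
eef_rot: [-1.564, -0.0, -1.494]
contact_force: [0.5, -0.8, 0.3]
grip_width: 0.06
```

```bash
python3 -c "
from h import *
plan([.432,.2185,.08],-95)
"
```

```text
at [0.4596 0.1577 0.156 ] rot [-89.6  -0.  -85.6] t 51.2 w 0.05996590211908165
shift now-axes mm [-62.8  75.8 -23.4]
turn [-0.4   9.39 -0.02]
shift after-turn axes mm [-58.2  76.  -32.8]
```

Emit:
{"fn": "drive_tool", "kwargs": {
  "commands": [
    [[-0.015,0.01,-0.005],[-0.4,4.7,0]],
    [[-0.015,0.015,-0.009],[0,4.7,0]],
    [[-0.015,0.015,-0.009],[0,0,0]],
    [[-0.005,0.015,-0.004],[0,0,0]],
    [[0,0.01,0],[0,0,0]],
    [[0,0,0],[0,0,0]],
    [[0,0,0],[0,0,0]],
    [[0,0,0],[0,0,0]],
    [[0,0,0],[0,0,0]],
    [[0,0,0],[0,0,0]]
  ],
  "jaw": 0
}}

```text
time_s: 52.2
ee_pos: [0.4333, 0.2167, 0.0969]
eef_rot: [-1.561, 0.006, -1.657]
contact_force: [-0.9, 0.5, 0.1]
grip_width: 0.0
```

```bash
python3 st.py wrist:w30; python3 -c "
from h import *
plan([.432,.2185,.05],-95)
im,d,K,E=load('w30')
v,u=np.mgrid[0:420,0:560]
r=np.stack([(u-K[0,2])/K[0,0],-(v-K[1,2])/K[1,1],-np.ones_like(u,float)],-1)
P=E[:3,3]+(r*d[...,None])@E[:3,:3].T
b=((P[...,2]>0.035)&(P[...,2]<.06)&(P[...,0]>0.4)&(P[...,0]<0.47)&(P[...,1]>.17)&(P[...,1]<.3)&(im.min(-1)>110)).astype(np.uint8)
n,l,s,c=cv2.connectedComponentsWithStats(b)
for i in range(1,n):
    if s[i,4]>60: q=P[l==i]; print(s[i],cv2.minAreaRect((q[:,:2]*1000).astype(np.float32)),np.median(q[:,2]))
"
```

```text
[-0.9  0.5  0.1] [0.3035 0.1749 0.0969] [-89.5   0.3 -94.9] 52.2
at [0.4333 0.2167 0.0969] rot [-89.4   0.3 -95. ] t 52.25 w -7.74405224518059e-05
shift now-axes mm [-1.4 46.9 -1.9]
turn [-0.55  0.05 -0.33]
shift after-turn axes mm [-1.7 46.9 -1.5]
[ 256  129   51   51 2164] ((439.5038146972656, 260.3243713378906), (31.07613754272461, 30.860946655273438), 79.16272735595703) 0.04013274700460798
[ 250  198   50   47 1899] ((431.14202880859375, 217.2323455810547), (31.267223358154297, 30.87163543701172), 79.20764923095703) 0.04817216088259327
```

View pics/w30.png

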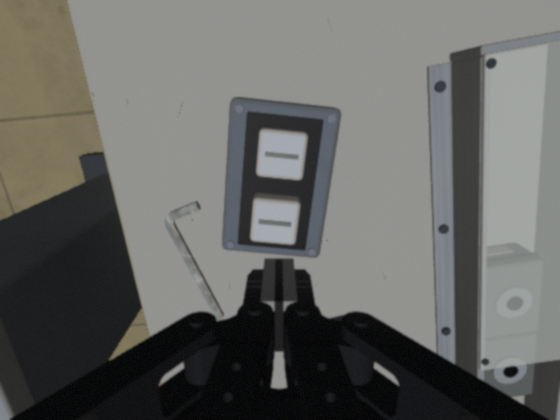

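Emit:
{"fn": "drive_tool", "kwargs": {
  "commands": [
    [[0,0.01,-0.002],[-0.5,0,0]],
    [[0,0.015,0],[0,0,0]],
    [[0,0.015,0],[0,0,0]],
    [[0,0.012,0],[0,0,0]],
    [[0,0.008,0],[0,0,0]],
    [[0,0.004,0],[0,0,0]],
    [[0,0.003,0],[0,0,0]],
    [[0,0.003,0],[0,0,0]],
    [[0,0,0],[0,0,0]],
    [[0,0,0],[0,0,0]]
  ]
}}

```text
time_s: 53.25
ee_pos: [0.4321, 0.2172, 0.0227]
eef_rot: [-1.57, 0.006, -1.658]
contact_force: [0.6, 0.5, 0.3]
grip_width: -0.0
```

```bash
python3 -c "
from h import *
plan([.4312,.2173,.0175],-95)
"
```

```text
at [0.4321 0.2172 0.0227] rot [-90.    0.4 -95. ] t 53.25 w -1.2085531577490337e-05
shift now-axes mm [ 0.   5.2 -0.9]
turn [-0.03 -0.02 -0.37]
shift after-turn axes mm [ 0.   5.2 -0.9]
```

Emit:
{"fn": "drive_tool", "kwargs": {
  "commands": [
    [[0,0.002,0],[0,0,0]],
    [[0,0.002,0],[0,0,0]],
    [[0,0.002,0],[0,0,0]],
    [[0,0.002,0],[0,0,0]],
    [[0,0.002,0],[0,0,0]],
    [[0,0,0],[0,0,0]],
    [[0,0,0],[0,0,0]],
    [[0,0,0],[0,0,0]],
    [[0,0,0],[0,0,0]],
    [[0,0,0],[0,0,0]]
  ]
}}

```text
time_s: 54.25
ee_pos: [0.4331, 0.2177, 0.019]
eef_rot: [-1.564, 0.005, -1.658]
contact_force: [0.4, -0.4, -0.4]
grip_width: -0.0001
```

```bash
python3 keys.py k2
```

```text
side 0.19 90 [0.0398 0.0403 0.0409]
side 0.24 199 [0.0479 0.0484 0.0489]
wrist 0.19 1210 [0.04   0.0405 0.0408]
wrist 0.24 4745 [0.0481 0.0486 0.049 ]
[-0.18509235  0.53356672  0.56974995] [0.43302874 0.21769239 0.01898353] 54.35
```

Emit:
{"fn": "drive_tool", "kwargs": {
  "commands": [
    [[0,0.002,0],[0,0,0]],
    [[0,0.002,0],[0,0,0]],
    [[0,0.002,0],[0,0,0]],
    [[0,0,0],[0,0,0]],
    [[0,0,0],[0,0,0]],
    [[0,0,0],[0,0,0]],
    [[0,0,0],[0,0,0]],
    [[0,0,0],[0,0,0]],
    [[0,0,0],[0,0,0]],
    [[0,0,0],[0,0,0]]
  ]
}}

```text
time_s: 55.35
ee_pos: [0.4334, 0.2179, 0.0185]
eef_rot: [-1.559, 0.003, -1.658]
contact_force: [-1.9, -1.0, 4.5]
grip_width: -0.0002
```

Emit:
{"fn": "drive_tool", "kwargs": {
  "commands": [
    [[0,-0.01,0],[0,0,0]],
    [[0,-0.03,0],[0,0,0]],
    [[0,-0.04,0],[0,0,0]],
    [[0,-0.04,0],[0,0,0]],
    [[0.03,-0.02,0],[0,0,0]],
    [[0.03,0,0],[0,0,0]],
    [[0.02,0,0],[0,0,0]],
    [[0,0,0],[0,0,0]],
    [[0,0,0],[0,0,0]],
    [[0,0,0],[0,0,0]]
  ]
}}

```text
time_s: 56.35
ee_pos: [0.4238, 0.138, 0.1689]
eef_rot: [-1.558, 0.004, -1.653]
contact_force: [-0.3, -0.6, -1.1]
grip_width: -0.0001
```

```bash
python3 keys.py k3; python3 st.py top:t31; python3 -c "
from h import *
im,d,K,E=load('k3side')
cv2.imwrite('pics/s31c.png',cv2.resize(im[170:330,200:360],None,fx=3.7,fy=3.7,interpolation=cv2.INTER_CUBIC)[:,:,::-1])
im,d,K,E=load('t31')
cv2.imwrite('pics/t31c.png',cv2.resize(im[140:285,170:390],None,fx=3.6,fy=3.6,interpolation=cv2.INTER_CUBIC)[:,:,::-1])"
```

```text
side 0.19 149 [0.0399 0.0404 0.041 ]
side 0.24 183 [0.0479 0.0484 0.0489]
wrist 0.19 1406 [0.0402 0.0407 0.0411]
wrist 0.24 1712 [0.0482 0.0487 0.0492]
[-0.20982189  0.16032335 -0.41462008] [0.42382023 0.13833207 0.16873249] 56.45
[-0.2  0.2 -0.4] [0.2263 0.191  0.1687] [-89.3   0.3 -94.7] 56.45
```

View pics/s31c.png

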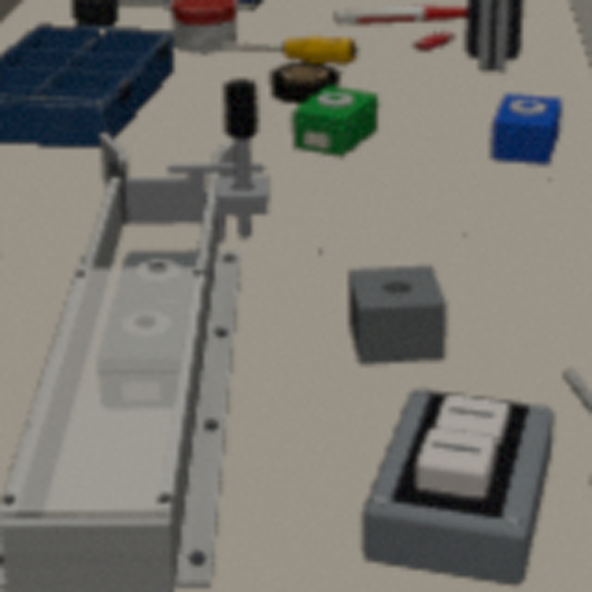

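View pics/t31c.png

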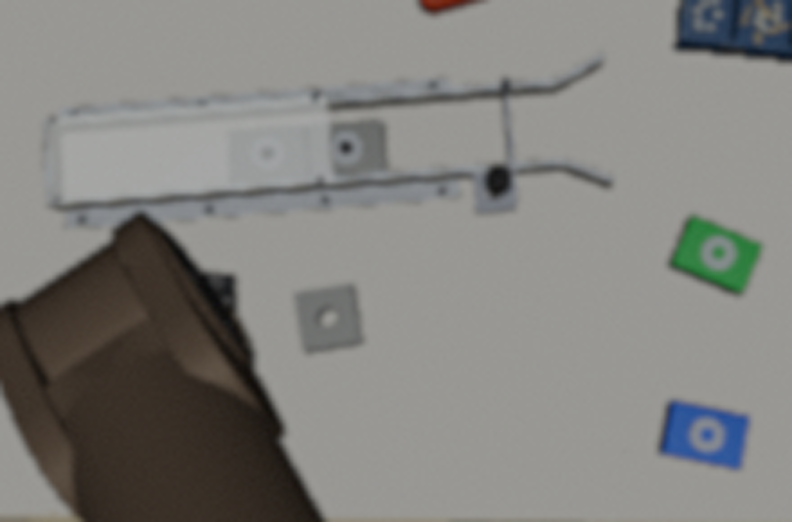

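```bash
python3 -c "
from rig import *
print(get_obs()['qvel']); print(job_done())"
```

```text
[0.00100803 0.00342741 0.00330479 0.00247655 0.00175955 0.00036097
 0.00215463]
the job is handed in; nothing more can be done
None
```

I finished every step of the job and handed it in at about 56 s; no verdict was reported.

**What I did:**
- I pressed the load key fully down, and the run key popped up.
- I set each of the two grey cartridges at the lane's mouth and pushed it along the worktop through the flap. The second one's rear end stopped at about gate x = 100 mm.
- I moved the pin from its stand into the eyelet and lowered it to the worktop.
- I pressed the run key fully down.

I saw only two grey cartridges and left the blue and green look-alikes alone.

**Last checks:**
- **Keys:** the run key's top measured 40 mm high and the load key's 48 mm in both the side and wrist views, so run is latched and load is up.
- **Cartridges and flap:** the pictures show both cartridges flat in the lane and the flap shut across the gate.
- **Pin:** it stands upright in the eyelet. I released it with its axis within about 1 mm of the hole centre and the foot at worktop height.
- **Arm:** it is clear of everything and at rest.

**What disagreed:**
- **Fingertip height:** the real fingertips sit about 20 mm above the reported tool point. My first press of the load key therefore stopped short, and I went lower.
- **Top camera:** it read about 4 mm low in x compared with the wrist and side cameras. I used the wrist camera for the fine positions.

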